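# Rotor-seat gauge check on the bench centrifuge

## Robot

A 6-joint arm with a two-finger parallel gripper is mounted at the origin on the work surface. World frame = base frame: x ahead of the robot, y to its left, z up, the work surface at z = 0. Lengths are in m, angles in rad, forces in N, time in s.
With the tool pointing down it reaches from about 0.375 to 0.975 m from the base axis. Payload 3.8 kg.
Tool frame: the origin (TCP) lies at the very end of the fingers, on their centre line; the grasp point (between the pads) lies 19 mm behind it; z points along the fingers, y is the direction in which the jaws open and shut (so a half turn about z gives the same grasp; the last joint's range is limited). The gripper opens to 85 mm and grips with 20 to 120 N. Pads are 22 mm wide; open, the fingers measure 114 mm over their backs; the gripper's body (76 mm by 85 mm) begins 54 mm behind the grasp point. The pads swing forward as they close: fully open they stand 13 mm farther back than shut.
Start: joints at [1.249, 0.264, 1.604, -0, 1.274, -0.037], TCP at [0.19, 0.648, 0.202] pointing down, gripper open.
Joint ranges: [-2.63, 2.63], [-0.94, 2.18], [0.31, 2.57], [-1.31, 4.45], [0, 2.66], [-2.55, 2.55]. Speed limits (rad/s): [2.57, 2.57, 3.14, 3.14, 3.14, 3.14].

## Interface

Orientations are given as a rotation vector (axis times angle).
In Python, from workcell import bot, read_camera, finish_job gives the robot as it stands. The module is installed in compiled form; this text tells all that it offers.
- The arm moves only by the tool servo_tool, never from a script. Its argument "targets" is text: rows parted by semicolons, each of 7 numbers parted by spaces: the turn, a rotation vector about the tool's x, y, z in rad, then the shift along the tool's x, y, z in mm, then the finger opening in mm, from 0 to 85.4. In form: wx wy wz x y z gripper; .... A call has 1 to 8 rows; each row shifts and turns the pose as measured when the row begins, along the tool's axes as they then stand; what a row does not reach is not made up. A row lasts 1/12 s, in which the tool goes at most 41.7 mm and 7.16 degrees, less where a joint would pass 70% of its speed; a pose out of reach is approached as far as the arm can. A call is refused whole if a number of a shift passes 41.7 or a number of a turn 0.125, either way. A call with a gripper value outside its range is refused whole. The fingers move at their own pace and stop on an object; "newtons" is the grip in N (left out, the last holds). Time passes only in rows, so rows that do not move let the fingers close. It gives the time, the measured TCP pose, the force and the opening at its end, in the units of the state.
- bot.read_state(): the state, without advancing time (a new reading comes with each control period).
- read_camera(name): name is "side" or "top"; returns a dict with "image" (384x512x3 uint8, red, green, blue), "mtx" (3x3 intrinsics, pixels), "k1" (the pictures are not rectified: a ray, as slopes to the right and down, at radius r is drawn at 1 + k1 r^2 times it, then the intrinsics apply), "eye" and "orientation" of the camera in the world. Camera axes: x right, y up, looking along -z (the intrinsics and any distortion apply to the point x, -y, -z); pixel columns grow to the right and rows downward; lengths in m; the calibration is good to about 2 mm. A picture is of the moment at which its call begins. There is no depth.
- finish_job(): hands the job in, once; it reports no verdict.
The state is a dict: "time": time; "q": joint angles; "joint_vel": joint speeds; "joint_torque": joint torques, N m; "tool_pos": TCP position; "tcp_rot": TCP orientation; "wrist_force": force on the tool from outside, world axes, zero at the start; "torque": the same for the moment, N m; "width": opening from 0.0 (shut) to 1.0 (fully open).
Only numpy, scipy, OpenCV 4.12 (cv2) and the standard library are available. Lean on these libraries where they do the work, as an engineer would, in place of code of your own. Each camera call takes 0.05 s, during which the arm holds its last target.

## Task

Press the centrifuge's half-open lid shut past its catch, then take the gauge rod from its cradle and push it down the slanted guide tube on the machine's side until the collar stops against the tube's mouth. Draw the rod out again and show it for reading: finish while holding it still and level in the gripper, touching nothing else, with its tip over the middle of the white reading card about a hand's width (roughly 12 cm) above the table. Do not disturb the big jar and the small pot standing around.

Things in the scene. Friction and masses are not known exactly. Their poses are not given: they have to be found in the camera images.
- centrifuge: white bench centrifuge, fixed, 220 x 240 x 130 mm high without its lid (lid top 144 mm, a round cover in its middle 150 mm). Origin: centre of the underside. x points away from the front panel (at yaw 0 away from the robot), y to the left, z up. The hollow chamber is under the lid; the guide tube leaves its right (-y) wall
- lid (a joint): angle of the centrifuge lid in rad: 0 shut, grows as it opens (up to 1.0). The hinge runs along the machine's y axis at x = +100 mm, z = 130 mm of centrifuge. The stiff hinge leaves the lid where it is put (about 2 N at the press point moves it); a spring ball catch must be pushed over in the last 0.07 rad (about 11 N there), then snaps and holds the lid at 0
- lid_press (a point): point on the lid's top surface, mid-width, 25 mm inside its front edge, 185 mm from the hinge line along the lid and 14 mm above it; a flat place to press. Axes turn with the lid: x along the lid to the hinge, y along the hinge line, z out of the lid's top. With the lid shut it lies at x = -85 mm, y = 0, z = 144 mm of centrifuge
- tube_mouth (a point): centre of the open mouth of the aluminium guide tube, fixed to the machine at x = +30 mm, y = -172 mm, z = 125 mm of centrifuge. Its x axis is the insertion direction: towards the machine's +y and 30 degrees downward. The tube is 27 mm across at the mouth and 20 mm behind it; the bore is 12 mm, with a funnel mouth 19 mm wide; it is open inside to the rod's full length. The tube stands 60 mm out of the machine's wall
- rod_grip (a point): the place to grip the gauge rod, on its axis: 45 mm behind the collar's stop face, half-way along the square handle (14 x 14 mm, 90 mm long, aluminium). x axis along the rod to the tip. At the start the rod lies level in the cradle, its axis 55 mm above the table and its tip roughly to the robot's left, handle sides upright, free below and beside the grip point. Rod about 100 g, centre of mass about 30 mm ahead of this point
- rod_collar (a point): centre of the stop face (tip side) of the rod's collar, on the axis; the collar is 26 mm across, 8 mm thick. x axis along the rod to the tip. Seated when this point meets tube_mouth
- rod_tip (a point): end of the steel measuring rod (8 mm thick, slightly tapered tip), 95 mm ahead of the collar's stop face. x axis along the rod, out of the tip
- rod: the whole gauge rod; origin at the centre of the collar's stop face, x axis towards the tip
- cradle: grey rod cradle, fixed: base plate 210 x 50 x 8 mm and two notched supports 55 mm in front of and 90 mm behind the collar's stop face, open upward, cheeks up to 59 mm high. Origin: underside, beneath the collar's stop face; x axis along the lying rod to its tip
- card_center (a point): middle of the white reading card (110 x 90 mm, in a low grey frame lying flat, 5 mm high), fixed
- rack: bystander: white rack of capped tubes, fixed, 55 x 150 mm, 88 mm high; origin: centre of its underside
- jar_mid (a point): bystander: half-way up a loose clear jar, 90 mm across, 135 mm high
- pot_mid (a point): bystander: half-way up a loose small capped pot, 44 mm across, 55 mm high
There are look-alikes about, which are no part of the job. What is meant by the part that bears card_center is not green, and is the smaller of those in its own colour.

How it is judged:
By the outcome, as a careful person would: the job done as asked, in the order asked, and still so for the second after the job is handed in, while the arm keeps its last pose, push and grip.
It also fails if it takes over 61 s, if anything falls off the work surface, if the arm or the gripper's body presses on something with over 40 N, if the wrist force passes 120 N, or if a joint passes its speed limit or range.

## Working session

There is one attempt and no reset: what is moved stays moved. The work goes in short steps, Python scripts to look and compute and a tool call to move; the robot and the scene stay as the last step left them, time stands still between calls to the robot, and variables do not carry over. Pictures are saved under pics/ and viewed, and the job is handed in when it is done.

Besides the shell and the picture viewer there is one more tool, called after "Request:" in YAML: its name, and indented under it one key for each argument. servo_tool: Moves the arm, as the interface text tells. Its arguments: {"type":"object","properties":{"targets":{"type":"string"},"newtons":{"type":"number"}},"required":["targets"]}

```bash
mkdir -p pics
python3 - <<'E'
from workcell import bot, read_camera
import cv2
print(bot.read_state())
for n in ("side","top"):
    c=read_camera(n); cv2.imwrite(f"pics/{n}0.png",c["image"][:,:,::-1]); 
    print(n,c["mtx"],c["k1"],c["eye"],c["orientation"])
E
```

```text
{'time': 0.0, 'q': array([ 1.24910415e+00,  2.64727478e-01,  1.60539534e+00,  4.70120379e-06,
        1.27374361e+00, -3.69324174e-02]), 'joint_vel': array([ 0.0008467 , -0.00092487, -0.00209095,  0.00019332, -0.0009093 ,
        0.00080904]), 'joint_torque': array([ 6.30586019e-04, -5.15109551e+01, -3.67311537e+01, -3.49696520e-04,
        1.27913133e-02,  1.32278282e-05]), 'tool_pos': array([0.18938641, 0.64702967, 0.20066792]), 'tcp_rot': array([-0.44573354, -3.10939512,  0.00351265]), 'wrist_force': array([ 0.38058434,  0.04604915, -0.43459342]), 'torque': array([ 0.00723221,  0.00232686, -0.00492168]), 'width': 1.0015185252053396}
side [[425.70062964   0.         253.44906416]
 [  0.         425.70062964 186.87152139]
 [  0.           0.           1.        ]] -0.020584044700060342 [-0.1278311  -0.90942227  0.92312454] [ 0.93600174 -0.28736858 -0.51049755]
top [[437.67421823   0.         250.9273891 ]
 [  0.         437.67421823 201.16975449]
 [  0.           0.           1.        ]] -0.004976721510274205 [0.38842727 0.04388385 1.27031282] [ 0.09629667 -0.08419201 -1.58377381]
```

View pics/side0.png

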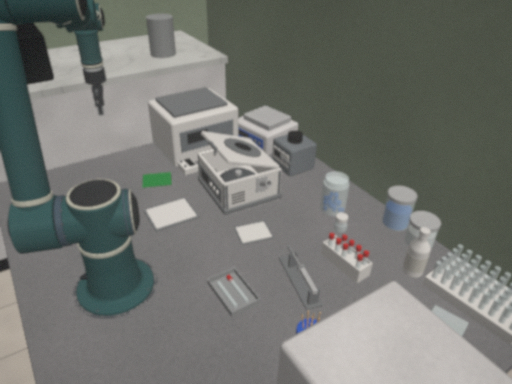

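View pics/top0.png

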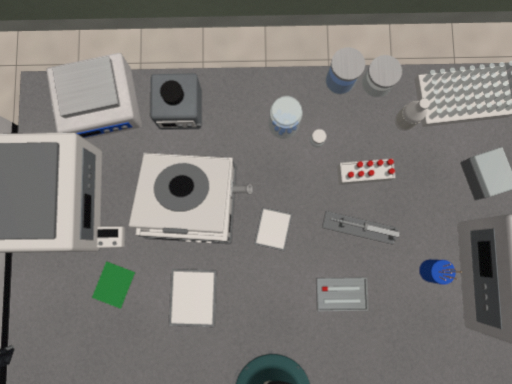

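Top view: three card candidates are green (113,285), large white (193,298) and small white (273,229). The small white one fits: not green, and the smaller of the whites. The rod lies in its cradle at about (362,228), the tube mouth is near (249,189), and the jar and pot are at (286,113) and (319,136). I'll enlarge these to confirm.

```bash
cat > h.py <<'E'
import numpy as np, cv2
from scipy.spatial.transform import Rotation as R
from workcell import bot, read_camera
def ray(c,u,v):
    K=c["mtx"]; d=np.array([c["k1"],0,0,0,0.])
    p=cv2.undistortPoints(np.array([[[u,v]]],float),K,d)[0,0]
    w=R.from_rotvec(c["orientation"]).apply([p[0],-p[1],-1.])
    return np.array(c["eye"]),w
def onz(c,u,v,z):
    e,w=ray(c,u,v); return e+w*(z-e[2])/w[2]
def proj(c,P):
    q=R.from_rotvec(c["orientation"]).inv().apply(np.atleast_2d(P)-c["eye"])
    x=q[:,0]/-q[:,2]; y=-q[:,1]/-q[:,2]; r=1+c["k1"]*(x*x+y*y); K=c["mtx"]
    return np.c_[K[0,0]*x*r+K[0,2],K[1,1]*y*r+K[1,2]]
def tri(c1,p1,c2,p2):
    e1,w1=ray(c1,*p1);e2,w2=ray(c2,*p2)
    w1=w1/np.linalg.norm(w1);w2=w2/np.linalg.norm(w2)
    s=np.linalg.lstsq(np.c_[w1,-w2],e2-e1,rcond=None)[0]
    a=e1+s[0]*w1;b=e2+s[1]*w2
    return (a+b)/2,np.linalg.norm(a-b)
def crop(im,x0,y0,x1,y1,s,fn):
    cv2.imwrite(fn,cv2.resize(im[y0:y1,x0:x1,::-1],None,fx=s,fy=s,interpolation=cv2.INTER_CUBIC))
E
python3 - <<'E'
from h import *
import pickle
S={n:read_camera(n) for n in("side","top")}
pickle.dump(S,open("s0.pkl","wb"))
crop(S["top"]["image"],120,90,420,310,2.6,"pics/t1.png")
crop(S["side"]["image"],130,110,390,310,3,"pics/s1.png")
E
```

```text
(no output)
```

View pics/t1.png

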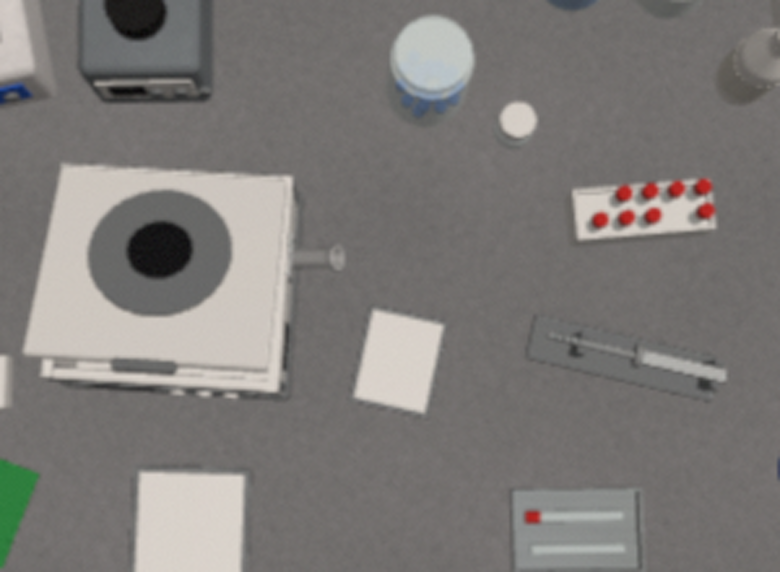

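View pics/s1.png

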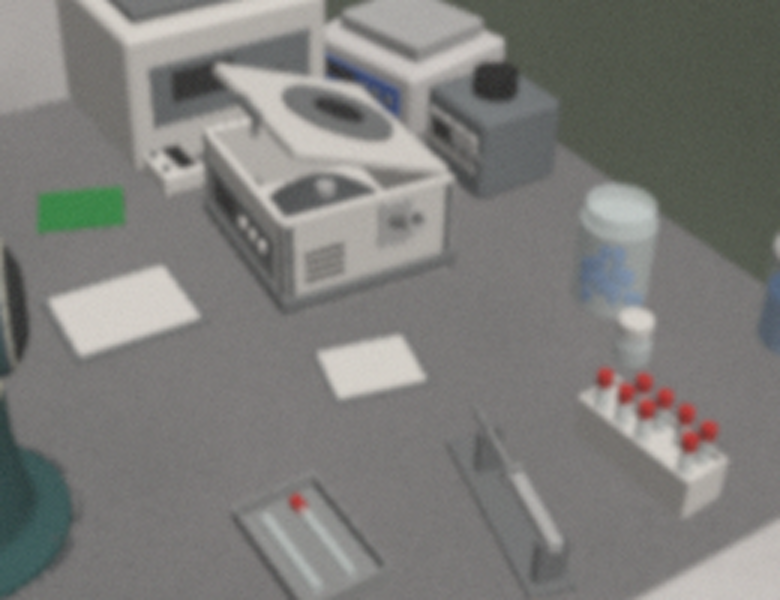

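Run:
```python
from h import *
import pickle
S=pickle.load(open("s0.pkl","rb"))
crop(S["top"]["image"],125,140,265,250,5.5,"pics/t2.png")
crop(S["side"]["image"],190,125,290,210,7,"pics/s2.png")
crop(S["top"]["image"],315,200,415,250,7.5,"pics/t3.png")
crop(S["side"]["image"],270,235,330,310,7.5,"pics/s3.png")
for n,(x0,y0,x1,y1) in {"top":(252,205,295,252),"side":(230,217,277,247)}.items():
    im=S[n]["image"]; m=np.zeros(im.shape[:2],np.uint8)
    m[y0:y1,x0:x1]=(im[y0:y1,x0:x1].min(2)>150)*255
    cs,_=cv2.findContours(m,cv2.RETR_EXTERNAL,cv2.CHAIN_APPROX_NONE); c=max(cs,key=cv2.contourArea)
    r=cv2.minAreaRect(c); M=cv2.moments(m,True); u,v=M["m10"]/M["m00"],M["m01"]/M["m00"]
    print(n,r,u,v,onz(S[n],u,v,.004))
    B=np.array([onz(S[n],*p,.004) for p in cv2.boxPoints(r)]);print(np.linalg.norm(np.roll(B,1,0)-B,axis=1))
```

```text
top ((272.95880126953125, 228.43527221679688), (28.30942726135254, 34.92580795288086), 12.528807640075684) 272.90899898887767 228.474216380182 [ 0.45394343 -0.00981028  0.004     ]
[0.08135715 0.10112629 0.08206823 0.10091747]
side ((253.48822021484375, 231.44708251953125), (17.571369171142578, 33.0818977355957), 77.47119140625) 253.1238095238095 231.68380952380951 [ 0.45767347 -0.01016175  0.004     ]
[0.08593422 0.11657438 0.08910241 0.11045038]
```

View pics/t2.png

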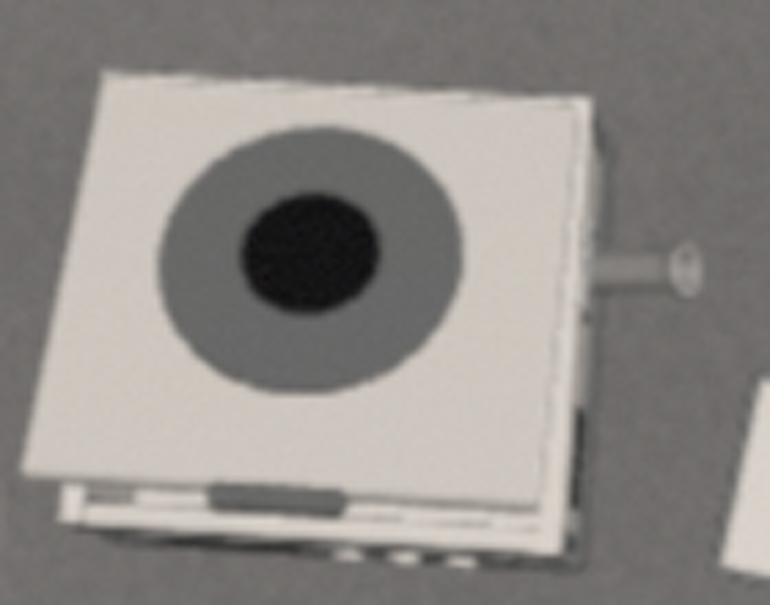

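View pics/s2.png

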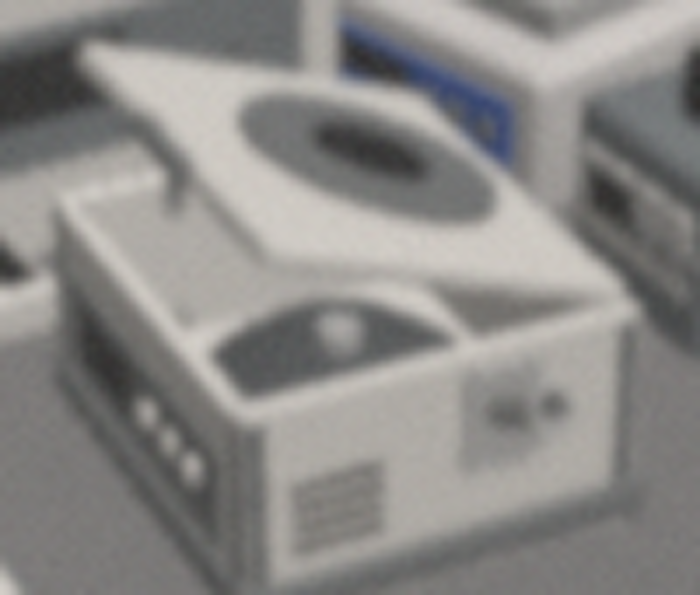

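View pics/t3.png

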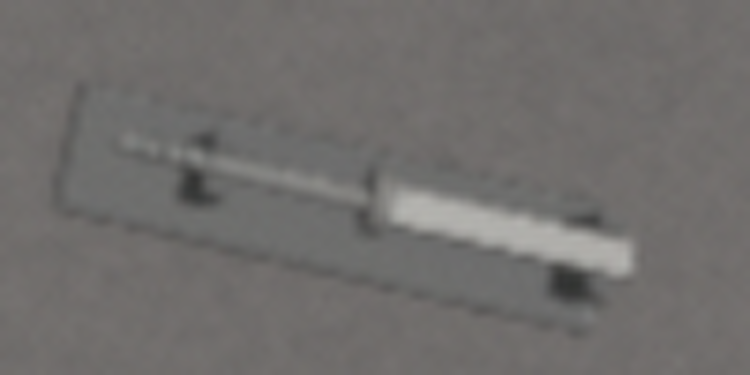

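View pics/s3.png

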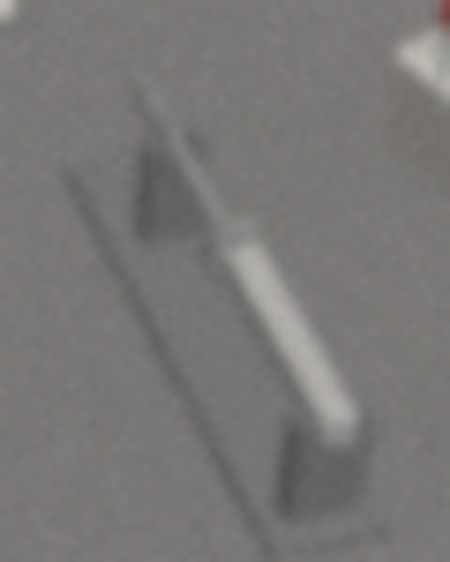

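Run:
```python
from h import *
import pickle
np.set_printoptions(precision=4,suppress=True)
S=pickle.load(open("s0.pkl","rb"));T,D=S["top"],S["side"]
t2=lambda x,y:(125+(x+.5)/5.5-.5,140+(y+.5)/5.5-.5)
s2=lambda x,y:(190+(x+.5)/7-.5,125+(y+.5)/7-.5)
t3=lambda x,y:(315+(x+.5)/7.5-.5,200+(y+.5)/7.5-.5)
s3=lambda x,y:(270+(x+.5)/7.5-.5,235+(y+.5)/7.5-.5)
print("mouth",tri(T,t2(686,270),D,s2(553,405)))
print("mouth onz T",onz(T,*t2(686,270),.125),"D",onz(D,*s2(553,405),.125))
A={"FR":(560,553),"FL":(60,522)}
for k,p in A.items(): print("T",k,onz(T,*t2(*p),.13))
for k,p in {"FR":(245,418),"FL":(60,200),"BR":(632,305)}.items(): print("D",k,onz(D,*s2(*p),.13))
for k,a,b in (("lidFR",(538,505),(272,258)),("lidFL",(22,475),(82,45)),("hingeR",(592,97),(632,300)),("hingeL",(103,75),(420,92))):
    print(k,tri(T,t2(*a),D,s2(*b)))
for k,a,b in (("tip",(122,142),(135,78)),("collar",(375,198),(225,235)),("end",(630,258),(343,435))):
    print(k,tri(T,t3(*a),D,s3(*b)),onz(T,*t3(*a),.055),onz(D,*s3(*b),.055))
for nm,p,z in(("jar",(286,113),.135),("pot",(319,134),.055)): print(nm,onz(T,*p,z))
for p in((576,190),(715,180),(715,230),(578,240)):print("rack",onz(T,120+p[0]/2.6,90+p[1]/2.6,.07))
```

```text
mouth (array([0.5548, 0.0545, 0.1288]), np.float64(0.0038876155781722493))
mouth onz T [0.5537 0.0555 0.125 ] D [0.56   0.0585 0.125 ]
T FR [0.4189 0.1169 0.13  ]
T FL [0.437  0.3538 0.13  ]
D FR [0.4245 0.118  0.13  ]
D FL [0.4403 0.3469 0.13  ]
D BR [0.6401 0.1066 0.13  ]
lidFR (array([0.4396, 0.1201, 0.2123]), np.float64(0.003948802099736171))
lidFL (array([0.4558, 0.3461, 0.2176]), np.float64(0.003822502284249542))
hingeR (array([0.6355, 0.0996, 0.1382]), np.float64(0.0015025415139614108))
hingeL (array([0.6516, 0.3317, 0.1439]), np.float64(0.004811852402941501))
tip (array([ 0.4771, -0.1688,  0.0595]), np.float64(0.001979857204963995)) [ 0.4766 -0.1691  0.055 ] [ 0.4812 -0.1654  0.055 ]
collar (array([ 0.4539, -0.2598,  0.0624]), np.float64(0.0003771764873047204)) [ 0.4545 -0.2617  0.055 ] [ 0.4587 -0.2541  0.055 ]
end (array([ 0.4321, -0.355 ,  0.0565]), np.float64(0.0028551107876261203)) [ 0.4309 -0.3546  0.055 ] [ 0.4344 -0.3546  0.055 ]
jar [ 0.7549 -0.0454  0.135 ]
pot [ 0.7177 -0.144   0.055 ]
rack [ 0.6296 -0.2017  0.07  ]
rack [ 0.6382 -0.3508  0.07  ]
rack [ 0.5839 -0.348   0.07  ]
rack [ 0.5755 -0.2017  0.07  ]
```

Positions are consistent within about 4 mm between the views, and the measured sizes match the given ones:

| Item | Position |
|---|---|
| Machine yaw | about -4° |
| Machine centre | (0.540, 0.226) |
| Tube mouth | (0.557, 0.054, 0.125) |
| Rod grip | (0.444, -0.307) |
| Card | (0.456, -0.010) |

Next is the press.

```bash
cat >> h.py <<'E'
np.set_printoptions(precision=4,suppress=True)
def need(pos,rot=None):
    """tool-frame shift mm (in current axes, and in target axes) and turn to reach pos/rot"""
    s=bot.read_state(); Rc=R.from_rotvec(s["tcp_rot"]); d=np.array(pos)-s["tool_pos"]
    print("t",s["time"],"shift mm cur axes",Rc.inv().apply(d)*1e3)
    if rot is not None:
        print("turn",(Rc.inv()*rot).as_rotvec(),"shift in target axes",rot.inv().apply(d)*1e3)
    print("pos",s["tool_pos"],"x",Rc.as_matrix()[:,0],"y",Rc.as_matrix()[:,1],"z",Rc.as_matrix()[:,2],"q",s["q"],"F",s["wrist_force"],"w",s["width"])
def tool(xdir,zdir):
    x=np.array(xdir,float);x/=np.linalg.norm(x);z=np.array(zdir,float);z-=x*(x@z);z/=np.linalg.norm(z)
    return R.from_matrix(np.c_[x,np.cross(z,x),z])
E
python3 - <<'E'
from h import *
need([.470,.231,.255]);
E
```

```text
t 0.2 shift mm cur axes [-386.1647 -320.8037  -53.4248]
pos [0.1895 0.6473 0.2011] x [-0.9597  0.281   0.    ] y [ 0.281   0.9597 -0.0015] z [-0.0005 -0.0014 -1.    ] q [ 1.2491  0.2645  1.6049 -0.      1.2737 -0.0369] F [-0.2601  0.1627  0.0358] w 0.9996279767100539
```

Request:
servo_tool:
  targets: "0 0 0 -15 -12 -20 0;0 0 0 -30 -25 -20 0;0 0 0 -30 -25 -14 0;0 0 0 -30 -25 0 0;0 0 0 -30 -25 0 0;0 0 0 -30 -25 0 0;0 0 0 -30 -25 0 0;0 0 0 -30 -25 0 0"
  newtons: 60

```text
time: 0.87
tool_pos: [0.3538, 0.4012, 0.2542]
tcp_rot: [-0.425, -3.111, 0.005]
wrist_force: [0.5, -0.7, 0.6]
width: 0.005
```

Request:
servo_tool:
  targets: "0 0 0 -30 -25 0 0;0 0 0 -30 -25 0 0;0 0 0 -30 -25 0 0;0 0 0 -20 -16 0 0"

```text
time: 1.2
tool_pos: [0.4384, 0.2757, 0.2547]
tcp_rot: [0.425, 3.112, -0.006]
wrist_force: [-0.2, 0.3, -0.5]
width: 0.003
```

Run:
```python
from h import *
need([.470,.231,.24])
c=read_camera("side");crop(c["image"],130,60,330,210,4,"pics/s4.png")
```

```text
t 1.2 shift mm cur axes [-42.3694 -34.5013  14.8082]
pos [0.4384 0.2757 0.2547] x [-0.9633  0.2684 -0.0008] y [ 0.2684  0.9633 -0.0035] z [-0.0002 -0.0036 -1.    ] q [ 0.5154 -0.064   1.866  -0.0032  1.3415 -0.783 ] F [-0.1666  0.2803 -0.4726] w 0.0025608951028431243
```

View pics/s4.png

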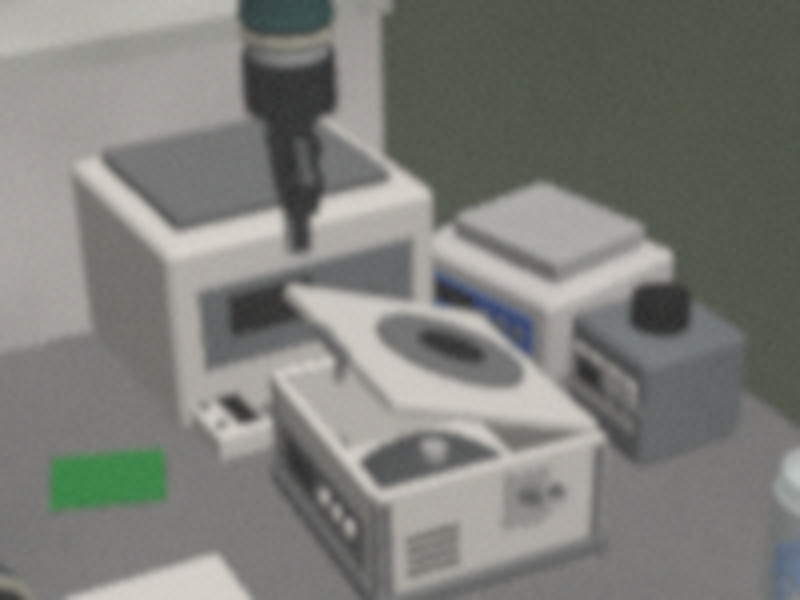

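Request:
servo_tool:
  targets: "0 0 0 -18 -18 0 0;0 0 0 -18 -19 20 0;0 0 0 0 0 20 0;0 0 0 0 0 15 0;0 0 0 0 0 15 0;0 0 0 0 0 10 0"

```text
time: 1.75
tool_pos: [0.4711, 0.2225, 0.1763]
tcp_rot: [0.44, 3.1, -0.002]
wrist_force: [-0.1, 0.6, 1.9]
width: -0.003
```

Run:
```python
from h import *
need([.456,.232,.144])
c=read_camera("side");crop(c["image"],130,60,330,210,4,"pics/s5.png")
```

```text
t 1.75 shift mm cur axes [17.4706  4.8741 32.131 ]
pos [0.4711 0.2225 0.1763] x [-0.9604  0.2785 -0.0106] y [0.2785 0.9604 0.0004] z [ 0.0103 -0.0026 -0.9999] q [ 0.3981 -0.0162  1.9654 -0.0069  1.184  -0.8879] F [-0.0757  0.6127  1.9457] w -0.0026523321099193187
```

View pics/s5.png

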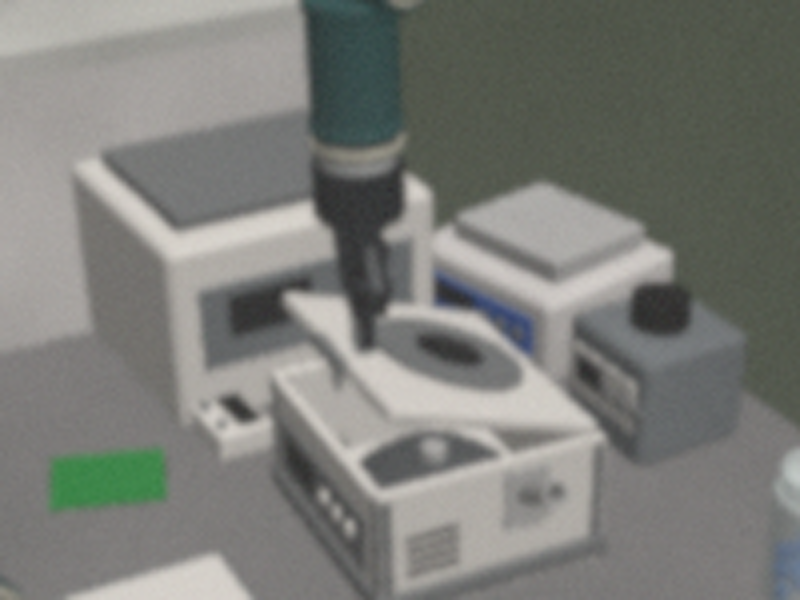

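The fingertip is at the lid, mid-width (crop ~(365,345)), with a first contact force of about 2 N. I'll keep pressing.

Request:
servo_tool:
  targets: "0 0 0 4 2 8 0;0 0 0 4 1 8 0;0 0 0 4 1 8 0;0 0 0 3 0 8 0"

```text
time: 2.13
tool_pos: [0.4587, 0.2318, 0.1431]
tcp_rot: [0.438, 3.097, -0.001]
wrist_force: [1.5, -0.6, 1.3]
width: -0.001
```

Run:
```python
from h import *
need([.456,.232,.144])
c=read_camera("side");crop(c["image"],130,60,330,210,4,"pics/s6.png")
```

```text
t 2.1333 shift mm cur axes [ 2.672  -0.5204 -0.9395]
pos [0.4587 0.2318 0.1431] x [-0.9607  0.2774 -0.014 ] y [0.2774 0.9608 0.0011] z [ 0.0138 -0.0028 -0.9999] q [ 0.4254 -0.0037  2.017  -0.0092  1.1169 -0.8603] F [ 1.4528 -0.5516  1.3025] w -0.0011908193496493421
```

View pics/s6.png

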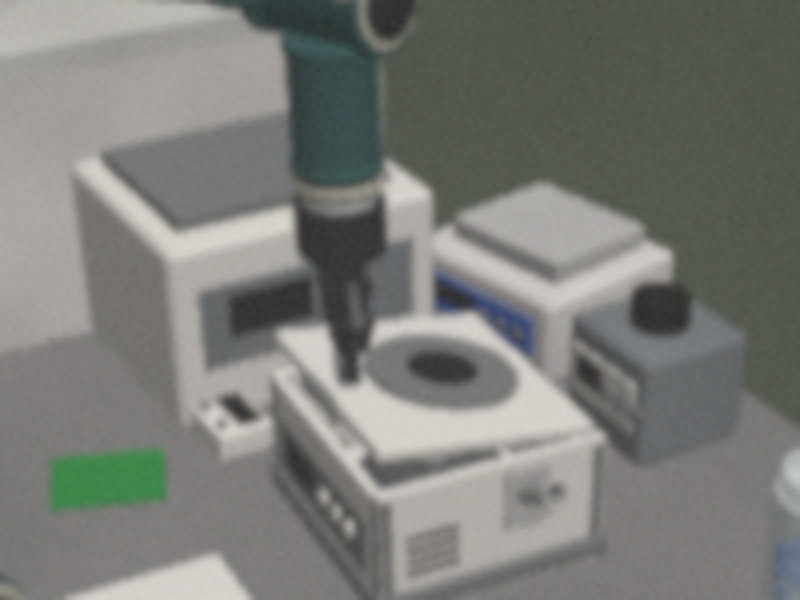

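Run:
```python
from h import *
c=read_camera("side");p=bot.read_state()["tool_pos"];print(p,proj(c,p),proj(c,[.454,.232,.144]))
print((proj(c,p)-[130,60])*4)
t=read_camera("top");crop(t["image"],125,140,265,250,5.5,"pics/t7.png");print((proj(t,p)-[125,140])*5.5)
```

```text
[0.4571 0.2313 0.1416] [[216.8985 163.2808]] [[216.0061 162.8441]]
[[347.5941 413.1232]]
[[312.0154 472.2013]]
```

View pics/t7.png

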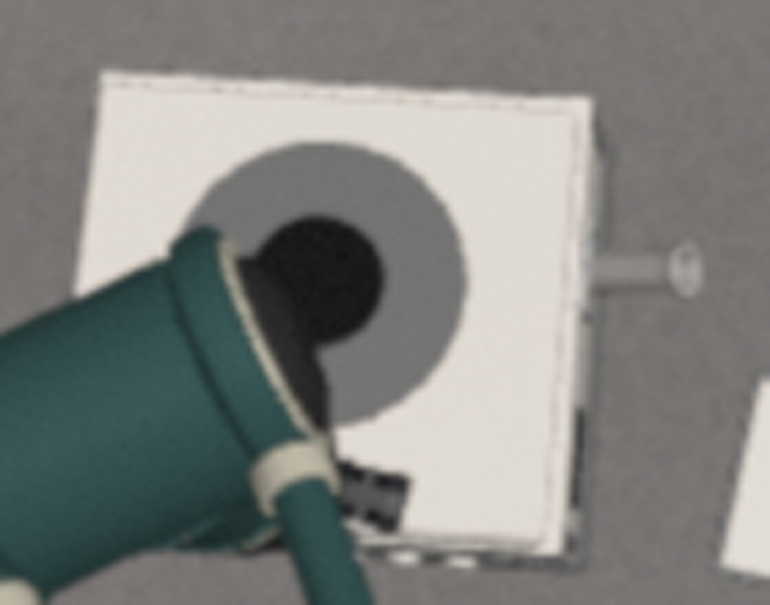

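Run:
```python
from h import *
c=read_camera("side");crop(c["image"],130,60,330,210,4,"pics/s8.png")
need([.456,.232,.144])
```

```text
t 2.3333 shift mm cur axes [ 2.2765  0.0197 -1.091 ]
pos [0.4582 0.2313 0.1429] x [-0.9607  0.2774 -0.0123] y [0.2774 0.9607 0.0001] z [ 0.0118 -0.0033 -0.9999] q [ 0.4248 -0.0034  2.017  -0.0088  1.1185 -0.8611] F [-0.0186  0.1766  0.3186] w 0.0004379188508767232
```

View pics/s8.png

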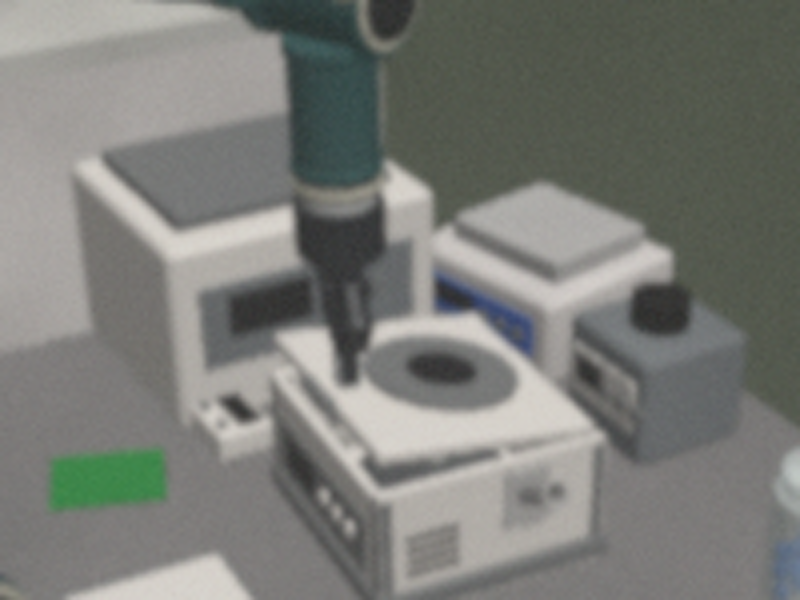

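Run:
```python
from h import *
import pickle
S=pickle.load(open("s0.pkl","rb"))
print(proj(S["side"],[.1895,.6473,.2011]),proj(S["top"],[.1895,.6473,.2011]))
crop(S["side"]["image"],50,20,150,130,5,"pics/s9.png")
t=read_camera("top");crop(t["image"],120,190,220,260,7,"pics/t9.png")
p=bot.read_state()["tool_pos"]
for dz in(0,.02,.04,.1): print(dz,(proj(t,p+[0,0,dz])-[120,190])*7,(proj(S["side"],p+[0,0,dz])-[130,60])*4)
for u in ((350,383),): print([onz(S["side"],130+u[0]/4,60+u[1]/4,z) for z in(.144,.155,.165,.175)])
```

```text
[[103.3255 120.0113]] [[  3.4164 338.9141]]
0 [[431.1975 246.5773]] [[349.0366 410.9804]]
0.02 [[422.0344 243.2752]] [[348.3192 391.3308]]
0.04 [[412.5372 239.8527]] [[347.5916 371.38  ]]
0.1 [[381.8471 228.7927]] [[345.3455 309.6528]]
[array([0.4818, 0.2725, 0.144 ]), array([0.4731, 0.2558, 0.155 ]), array([0.4653, 0.2406, 0.165 ]), array([0.4575, 0.2255, 0.175 ])]
```

View pics/s9.png

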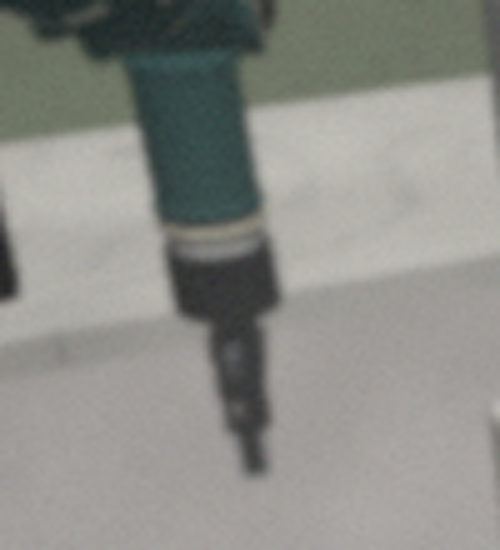

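View pics/t9.png

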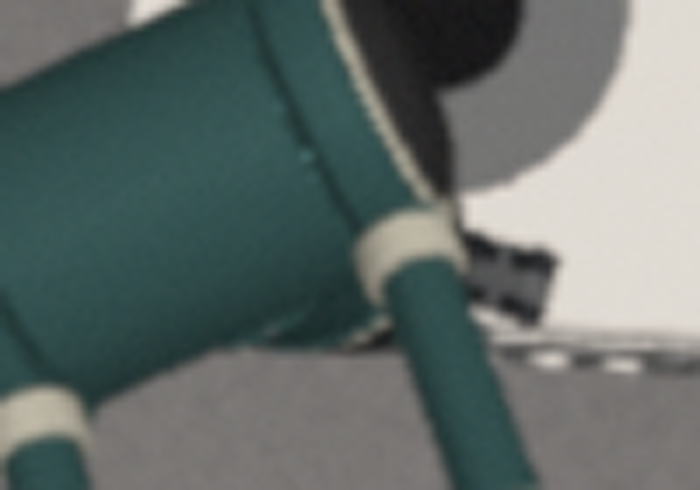

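Run:
```python
from h import *
c=read_camera("side")
for p,o in (([.4384,.2757,.2547],(300,249)),([.4711,.2225,.1763],(365,347)),([.458,.231,.1425],(348,384))):
    P=np.array(p)
    for dz in (0,.01,.02,.03): print(dz,(proj(c,P+[0,0,dz])-[130,60])*4,o)
crop(c["image"],190,90,270,165,9,"pics/s10.png")
```

```text
0 [[299.3605 282.3451]] (300, 249)
0.01 [[298.8026 271.7821]] (300, 249)
0.02 [[298.2407 261.1371]] (300, 249)
0.03 [[297.6747 250.4091]] (300, 249)
0 [[365.4548 379.1318]] (365, 347)
0.01 [[365.1564 369.0943]] (365, 347)
0.02 [[364.856  358.9796]] (365, 347)
0.03 [[364.5534 348.7867]] (365, 347)
0 [[348.6532 412.1348]] (348, 384)
0.01 [[348.2942 402.3513]] (348, 384)
0.02 [[347.9328 392.4934]] (348, 384)
0.03 [[347.5688 382.5602]] (348, 384)
```

View pics/s10.png

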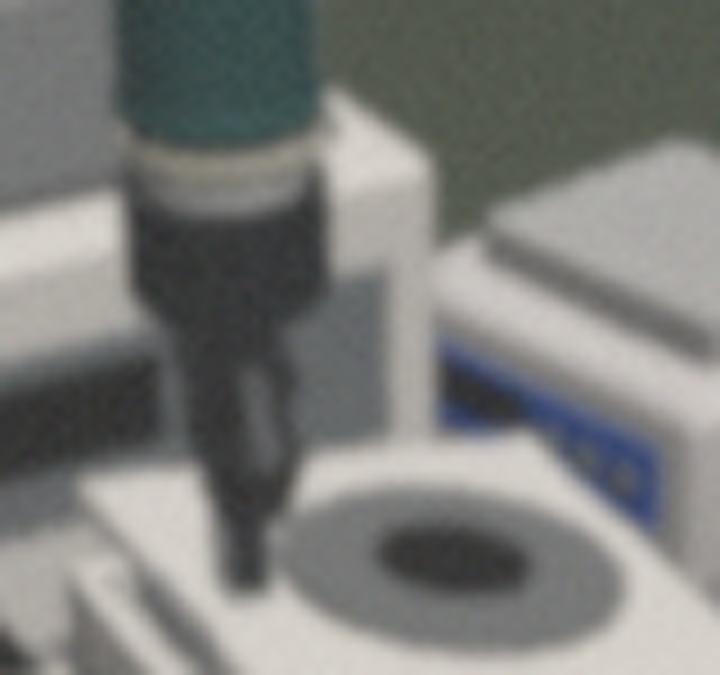

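The fingertip is drawn consistently ~28 mm above the reported TCP, even in free air. The image shows the lid still about 20 mm open. I'll go on pressing by force and picture rather than by the reported height.

Request:
servo_tool:
  targets: "0 0 0 2 0 8 0;0 0 0 1 0 8 0;0 0 0 0 0 8 0"

```text
time: 2.68
tool_pos: [0.458, 0.2333, 0.1227]
tcp_rot: [0.44, 3.094, 0.003]
wrist_force: [-10.5, -3.2, 18.6]
width: -0.001
```

Run:
```python
from h import *
need([.456,.232,.144])
c=read_camera("side");crop(c["image"],130,60,330,210,4,"pics/s11.png")
```

```text
t 2.6833 shift mm cur axes [  1.1968  -1.6755 -21.3641]
pos [0.458  0.2333 0.1227] x [-0.9603  0.2785 -0.0162] y [0.2785 0.9604 0.0044] z [ 0.0168 -0.0003 -0.9999] q [ 0.428   0.0136  2.0401 -0.0082  1.0728 -0.8567] F [-10.4667  -3.1632  18.6017] w -0.0007809872416331654
```

View pics/s11.png

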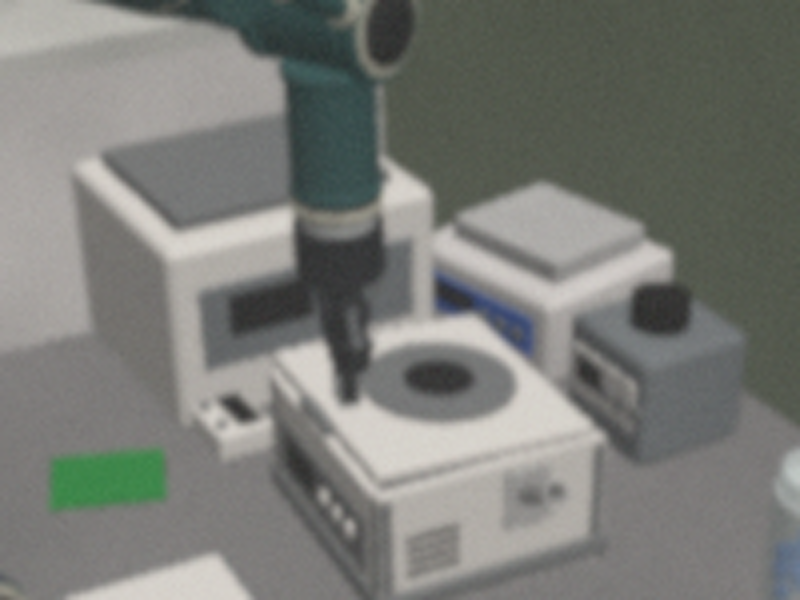

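Request:
servo_tool:
  targets: "0 0 0 0 0 6 0;0 0 0 0 0 8 0"

```text
time: 2.9
tool_pos: [0.4584, 0.2337, 0.1134]
tcp_rot: [0.44, 3.095, 0.004]
wrist_force: [-35.6, -14.6, 91.5]
width: 0.0
```

Run:
```python
from h import *
need([.456,.232,.144])
```

```text
t 2.9 shift mm cur axes [  1.3572  -2.1901 -30.6645]
pos [0.4584 0.2337 0.1134] x [-0.9602  0.2788 -0.0154] y [0.2788 0.9604 0.0045] z [ 0.016   0.     -0.9999] q [ 0.428   0.0248  2.0473 -0.0076  1.0549 -0.8566] F [-35.597  -14.5576  91.5003] w 0.000249429097123608
```

Solid stop: the lid is fully down. Lifting off at once.

Request:
servo_tool:
  targets: "0 0 0 0 0 -10 0;0 0 0 0 0 -30 0;0 0 0 0 0 -40 0;0 0 0 0 0 -40 0"

```text
time: 3.23
tool_pos: [0.4511, 0.2311, 0.228]
tcp_rot: [0.443, 3.109, -0.011]
wrist_force: [0.4, 1.3, 0.2]
width: 0.0
```

Run:
```python
from h import *
rot=tool([.239,.971,0],[0,0,-1])
need([.444,-.307,.20],rot)
c=read_camera("side");crop(c["image"],130,60,330,210,4,"pics/s12.png")
p=bot.read_state()["tool_pos"];print((proj(c,p)-[130,60])*4)
```

```text
t 3.2333 shift mm cur axes [-143.4186 -518.4692   31.7434]
turn [-0.0033  0.007   1.5291] shift in target axes [-524.1918  121.7614   27.9987]
pos [0.4511 0.2311 0.228 ] x [-0.9602  0.2792 -0.0025] y [ 0.2792  0.9602 -0.0065] z [ 0.0005 -0.007  -1.    ] q [ 0.4292 -0.0716  1.9218 -0.0068  1.2938 -0.8567] F [0.4235 1.3383 0.2109] w 0.0004991656911012647
[[341.4609 315.3407]]
```

View pics/s12.png

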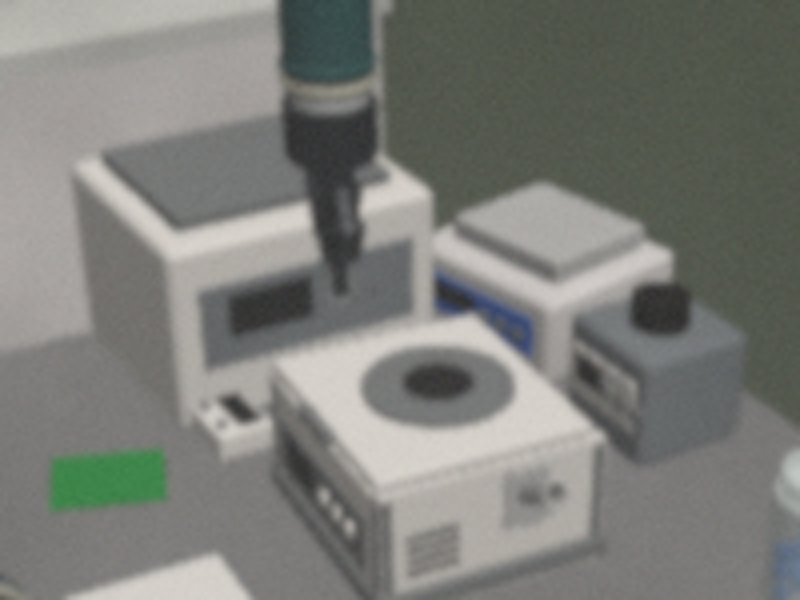

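Run:
```python
import numpy as np
ph=np.radians(163.8)
for i in range(14):
    d=np.array([-.5,-38.]); x=np.array([np.cos(ph),np.sin(ph)]); y=np.array([np.sin(ph),-np.cos(ph)])
    print(i,round(d@x),round(d@y)); ph-=0.118 if i<13 else 0
```

```text
0 -10 -37
1 -14 -35
2 -18 -33
3 -22 -31
4 -26 -28
5 -29 -25
6 -32 -21
7 -34 -17
8 -36 -13
9 -37 -9
10 -38 -5
11 -38 0
12 -38 4
13 -37 9
```

Request:
servo_tool:
  targets: "0 0 0.118 -10 -37 0 85;0 0 0.118 -14 -35 0 85;0 0 0.118 -18 -33 0 85;0 0 0.118 -22 -31 0 85;0 0 0.118 -26 -28 0 85;0 0 0.118 -29 -25 0 85;0 0 0.118 -32 -21 0 85;0 0 0.118 -34 -17 0 85"
  newtons: 80

```text
time: 3.95
tool_pos: [0.4535, -0.0733, 0.2363]
tcp_rot: [1.832, 2.527, 0.036]
wrist_force: [0.4, 0.9, -0.2]
width: 0.997
```

Request:
servo_tool:
  targets: "0 0 0.118 -36 -13 0 85;0 0 0.118 -37 -9 0 85;0 0 0.118 -38 -5 0 85;0 0 0.118 -38 0 0 85;0 0 0.118 -38 4 0 85;0 0 0 -20 5 0 85"

```text
time: 4.45
tool_pos: [0.4384, -0.2984, 0.227]
tcp_rot: [2.531, 1.839, 0.044]
wrist_force: [-0.3, -0.0, 0.8]
width: 0.997
```

Run:
```python
from h import *
rot=tool([.239,.971,0],[0,0,-1])
need([.444,-.307,.10],rot)
```

```text
t 4.45 shift mm cur axes [ -8.3947   4.6176 127.0753]
turn [ 0.0272 -0.0141 -0.0727] shift in target axes [ -7.0432   7.512  127.0193]
pos [ 0.4384 -0.2984  0.227 ] x [0.3087 0.951  0.0151] y [ 0.9507 -0.309   0.0266] z [ 0.03    0.0061 -0.9995] q [-0.6611 -0.0421  1.896   0.0244  1.2678 -0.3541] F [-0.3436 -0.0371  0.8201] w 0.9967522449078466
```

Request:
servo_tool:
  targets: "0.027 -0.014 -0.072 -7 7 20 85;0 0 0 0 0 35 85;0 0 0 0 0 35 85;0 0 0 0 0 20 85;0 0 0 0 0 0 85"

```text
time: 4.87
tool_pos: [0.4435, -0.3181, 0.1098]
tcp_rot: [2.477, 1.922, -0.002]
wrist_force: [-1.3, 1.3, -1.0]
width: 0.998
```

Run:
```python
from h import *
rot=tool([.239,.971,0],[0,0,-1])
need([.444,-.307,.03],rot)
c=read_camera("side");crop(c["image"],250,180,350,310,4.5,"pics/s13.png")
t=read_camera("top");crop(t["image"],310,180,420,260,6,"pics/t13.png")
p=bot.read_state()["tool_pos"];print((proj(c,p)-[250,180])*4.5,(proj(t,p)-[310,180])*6)
```

```text
t 4.8667 shift mm cur axes [11.2511 -2.6359 79.7702]
turn [ 0.0044  0.0048 -0.0096] shift in target axes [10.8897 -2.1766 79.8342]
pos [ 0.4435 -0.3181  0.1098] x [ 0.2483  0.9687 -0.0048] y [ 0.9687 -0.2483  0.0045] z [ 0.0031 -0.0057 -1.    ] q [-0.666   0.0937  1.9812 -0.003   1.0607 -0.4137] F [-1.3157  1.2516 -1.0181] w 0.9983253293905372
[[280.0246 391.4108]] [[492.3359 286.9677]]
```

View pics/s13.png

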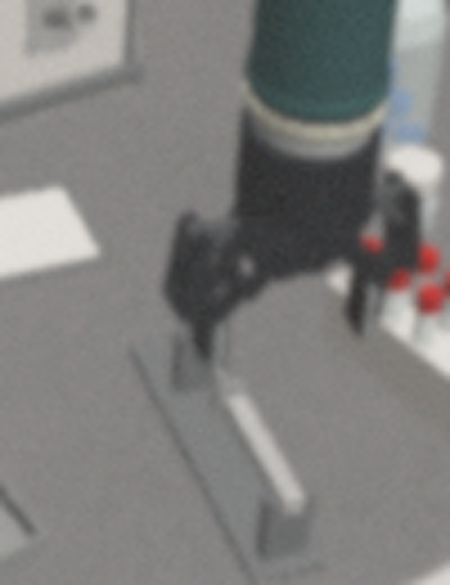

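View pics/t13.png

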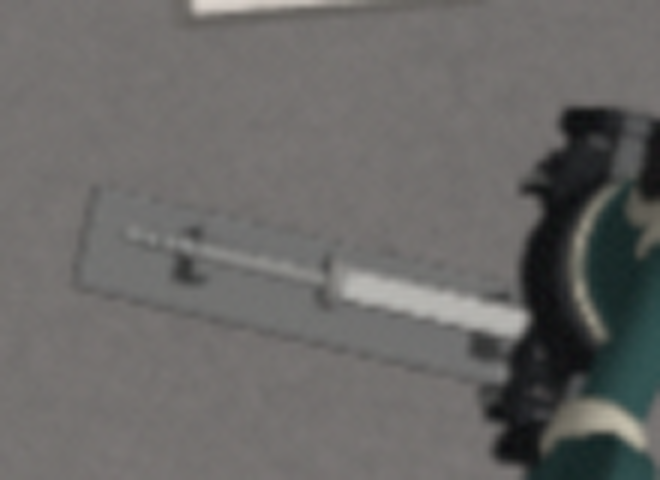

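Request:
servo_tool:
  targets: "0 0 0 11 -2 25 85;0 0 0 0 0 25 85;0 0 0 0 0 15 85;0 0 0 0 0 0 85"

```text
time: 5.3
tool_pos: [0.4542, -0.3132, 0.0561]
tcp_rot: [2.459, 1.91, 0.008]
wrist_force: [-0.6, -0.8, -0.6]
width: 0.995
```

Run:
```python
from h import *
rot=tool([.239,.971,0],[0,0,-1])
need([.444,-.307,.012],rot)
c=read_camera("side");crop(c["image"],250,190,350,310,5,"pics/s14.png")
t=read_camera("top");crop(t["image"],310,180,420,260,6,"pics/t14.png")
p=bot.read_state()["tool_pos"];print((proj(c,p)-[250,190])*5,(proj(t,p)-[310,180])*6)
```

```text
t 5.3 shift mm cur axes [  4.1182 -12.5024  43.7731]
turn [ 0.0254  0.0136 -0.0088] shift in target axes [  3.6263 -11.3521  44.1286]
pos [ 0.4542 -0.3132  0.0561] x [ 0.2477  0.9688 -0.0135] y [ 0.9686 -0.2473  0.0255] z [ 0.0213 -0.0193 -0.9996] q [-0.6472  0.1505  2.0293 -0.0032  0.9331 -0.3952] F [-0.5532 -0.7883 -0.5953] w 0.9952036410730247
[[311.8643 444.208 ]] [[444.6376 270.2444]]
```

View pics/s14.png

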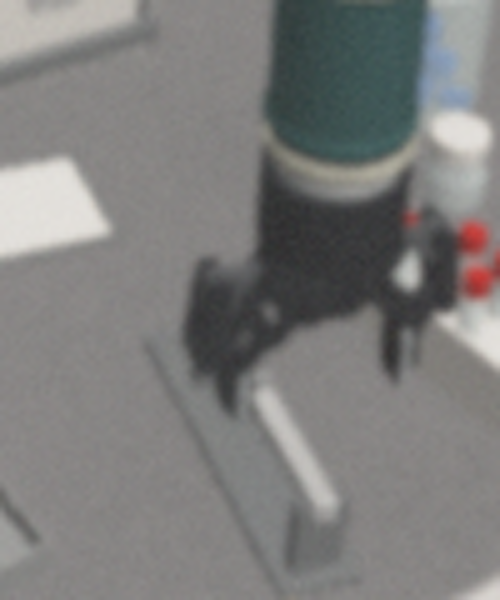

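View pics/t14.png

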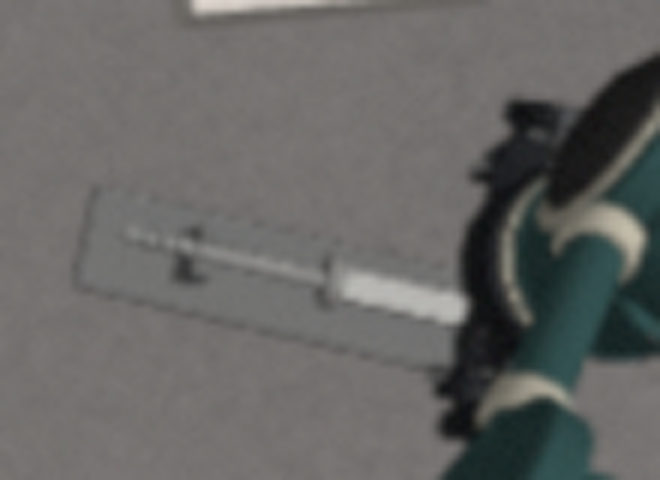

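Request:
servo_tool:
  targets: "0.025 0.014 -0.009 4 -12 5 85;0 0 0 0 0 0 85;0 0 0 0 0 0 85"

```text
time: 5.65
tool_pos: [0.4483, -0.3101, 0.0592]
tcp_rot: [2.462, 1.933, 0.006]
wrist_force: [0.5, -0.8, 0.6]
width: 0.998
```

Run:
```python
from h import *
rot=tool([.239,.971,0],[0,0,-1])
need([.444,-.307,.012],rot)
```

```text
t 5.65 shift mm cur axes [ 2.213  -5.426  47.1687]
turn [0.011  0.0039 0.0015] shift in target axes [ 2.0189 -4.91   47.2339]
pos [ 0.4483 -0.3101  0.0592] x [ 0.2375  0.9714 -0.004 ] y [ 0.9713 -0.2375  0.011 ] z [ 0.0097 -0.0065 -0.9999] q [-0.6514  0.146   2.0275  0.001   0.9564 -0.4122] F [ 0.4964 -0.7929  0.5581] w 0.9976733031531686
```

Request:
servo_tool:
  targets: "0.011 0.004 0 2 -5 20 85;0 0 0 0 0 15 85;0 0 0 0 0 10 85;0 0 0 0 0 2 85"

```text
time: 5.98
tool_pos: [0.4487, -0.311, 0.0174]
tcp_rot: [2.462, 1.932, 0.005]
wrist_force: [0.0, -0.4, -1.1]
width: 0.998
```

Run:
```python
from h import *
rot=tool([.239,.971,0],[0,0,-1])
need([.444,-.307,.012],rot)
c=read_camera("side");crop(c["image"],250,190,350,310,5,"pics/s15.png")
p=bot.read_state()["tool_pos"];print((proj(c,p)-[250,190])*5,(proj(c,[.444,-.307,.055])-[250,190])*5)
```

```text
t 5.9833 shift mm cur axes [ 2.8278 -5.5554  5.2777]
turn [0.0113 0.0048 0.001 ] shift in target axes [ 2.7967 -5.498   5.3539]
pos [ 0.4487 -0.311   0.0174] x [ 0.2381  0.9712 -0.0048] y [ 0.9712 -0.238   0.0113] z [ 0.0098 -0.0074 -0.9999] q [-0.6519  0.2024  2.0528  0.0001  0.8741 -0.4116] F [ 0.0338 -0.4033 -1.1041] w 0.998295692343845
[[290.8128 496.8493]] [[285.1418 448.8038]]
```

View pics/s15.png

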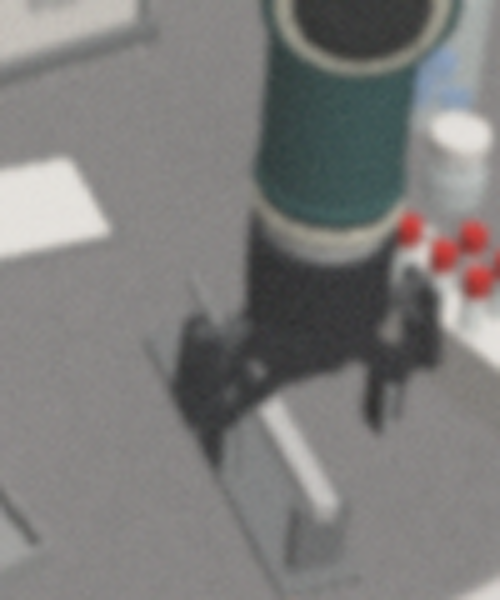

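Fingertips at (215,465) and (378,432) straddle the handle, with the midpoint (296,448) on the handle's axis. Lower slightly and close.

Request:
servo_tool:
  targets: "0 0 0 0 -2 5 85;0 0 0 0 0 0 40;0 0 0 0 0 0 10;0 0 0 0 0 0 5;0 0 0 0 0 0 5;0 0 0 0 0 0 5"
  newtons: 60

```text
time: 6.53
tool_pos: [0.4487, -0.3123, 0.0152]
tcp_rot: [2.459, 1.929, 0.007]
wrist_force: [0.0, -0.9, 0.5]
width: 0.292
```

Run:
```python
from h import *
rot=tool([.239,.971,0],[0,0,-1])
need([.444,-.307,.012],rot)
c=read_camera("side");crop(c["image"],250,190,350,310,5,"pics/s16.png")
t=read_camera("top");crop(t["image"],310,180,420,260,6,"pics/t16.png")
```

```text
t 6.5333 shift mm cur axes [ 4.0411 -5.9064  3.1049]
turn [0.0158 0.0068 0.0009] shift in target axes [ 4.0144 -5.8601  3.2249]
pos [ 0.4487 -0.3123  0.0152] x [ 0.2382  0.9712 -0.0068] y [ 0.9711 -0.2381  0.0157] z [ 0.0137 -0.0103 -0.9999] q [-0.6536  0.2036  2.0562  0.0001  0.8646 -0.4133] F [ 0.0148 -0.8957  0.549 ] w 0.29182230279342697
```

View pics/s16.png

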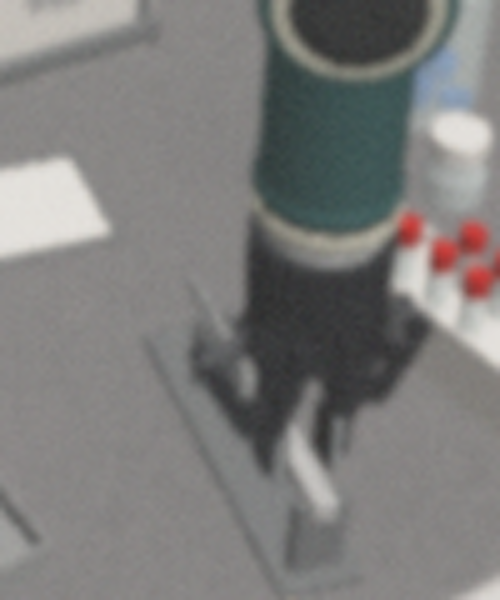

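View pics/t16.png

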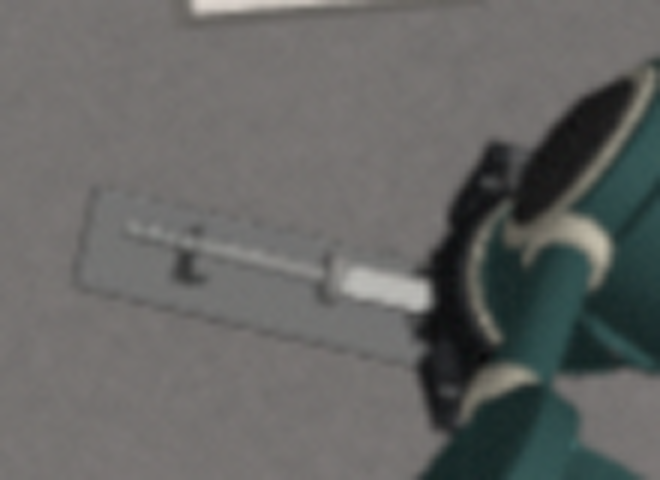

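Request:
servo_tool:
  targets: "0 0 0 0 0 1 0;0 0 0 0 0 0 0;0 0 0 0 0 0 0;0 0 0 0 0 0 0"
  newtons: 80

```text
time: 6.97
tool_pos: [0.4459, -0.3114, 0.0157]
tcp_rot: [2.463, 1.932, 0.002]
wrist_force: [-0.2, 0.2, -1.9]
width: 0.142
```

Run:
```python
from h import *
need([.444,-.307,.012])
c=read_camera("side");crop(c["image"],250,190,350,310,5,"pics/s17.png")
```

```text
t 6.9667 shift mm cur axes [ 3.8835 -2.959   3.6797]
pos [ 0.4459 -0.3114  0.0157] x [ 0.2382  0.9712 -0.006 ] y [ 0.9712 -0.2381  0.0098] z [ 0.0081 -0.0081 -0.9999] q [-0.6544  0.2019  2.0571 -0.002   0.8713 -0.4126] F [-0.1809  0.2295 -1.8511] w 0.1419502759965398
```

View pics/s17.png

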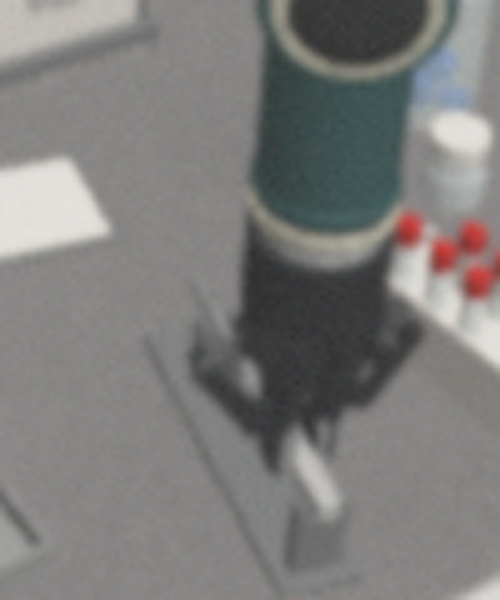

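Request:
servo_tool:
  targets: "0 0 0 0 0 -5 0;0 0 0 0 0 -15 0;0 0 0 0 0 -30 0;0 0 0 0 0 -40 0;0 0 0 0 0 -40 0;0 0 0 0 0 -30 0"
  newtons: 100

```text
time: 7.52
tool_pos: [0.4376, -0.3046, 0.1706]
tcp_rot: [-2.462, -1.932, 0.008]
wrist_force: [1.1, -0.1, -0.4]
width: 0.133
```

Run:
```python
from h import *
need([.444,-.307,.2])
c=read_camera("side");crop(c["image"],230,120,370,270,4,"pics/s18.png")
t=read_camera("top");crop(t["image"],280,160,420,260,5,"pics/t18.png")
```

```text
t 7.5167 shift mm cur axes [ -0.7221   6.407  -29.5005]
pos [ 0.4376 -0.3046  0.1706] x [0.2376 0.9714 0.0036] y [ 0.9713 -0.2375 -0.0125] z [-0.0113  0.0065 -0.9999] q [-0.6536  0.0276  1.9322 -0.0018  1.1947 -0.4131] F [ 1.0959 -0.0664 -0.3997] w 0.13302121741665485
```

View pics/s18.png

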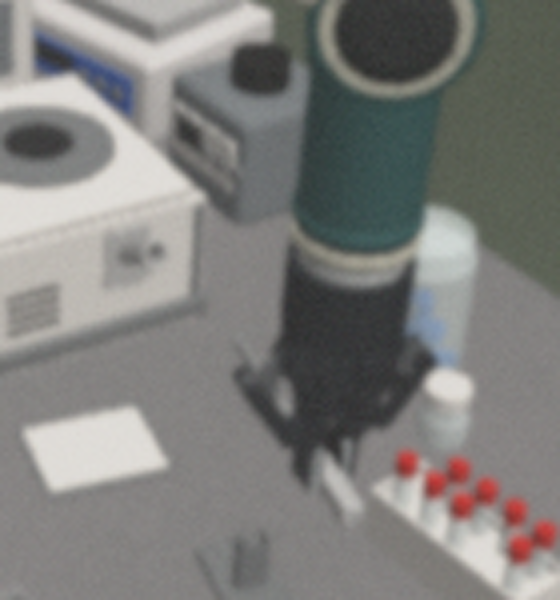

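View pics/t18.png

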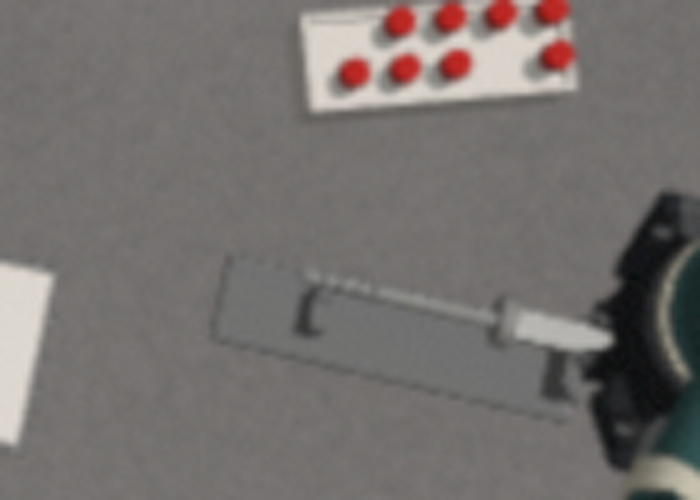

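Run:
```python
from h import *
c=read_camera("side");t=read_camera("top")
p,e=tri(t,(342,214.8),c,(289.2,206.2));print(p,e)
s=bot.read_state();Rc=R.from_rotvec(s["tcp_rot"]);print(Rc.inv().apply(p-s["tool_pos"])*1e3)
print(onz(t,381,224,p[2]),onz(c,318.7,249,p[2]))
```

```text
[ 0.4734 -0.1694  0.207 ] 0.0019195543032708012
[140.2279   1.6378 -37.4818]
[ 0.4504 -0.2635  0.207 ] [ 0.4315 -0.3474  0.207 ]
```

```bash
cat >> h.py <<'E'
ya=-0.07
MX=np.array([np.cos(ya),np.sin(ya),0]);MY=np.array([-np.sin(ya),np.cos(ya),0])
D=MY*np.cos(np.pi/6)-np.array([0,0,.5])
ROT=R.from_matrix(np.c_[D,MX,np.cross(D,MX)])
MOUTH=np.array([.557,.054,.125]); TIP=np.array([.140,.001,-.038])
def pre(back): return MOUTH-back*D-ROT.apply(TIP)
E
python3 - <<'E'
from h import *
print(ROT.as_matrix(),pre(.05));need(pre(.05),ROT)
E
```

```text
[[ 0.0606  0.9976 -0.035 ]
 [ 0.8639 -0.0699 -0.4988]
 [-0.5     0.     -0.866 ]] [ 0.5432 -0.129   0.1871]
t 7.7167 shift mm cur axes [195.9429  60.0775 -18.018 ]
turn [-0.0551 -0.5263 -0.1632] shift in target axes [ 149.4002   92.5373 -106.9766]
pos [ 0.4381 -0.305   0.1691] x [0.2377 0.9713 0.003 ] y [ 0.9713 -0.2376 -0.0111] z [-0.0101  0.0056 -0.9999] q [-0.6536  0.0288  1.9338 -0.0018  1.1904 -0.413 ] F [-0.2651 -0.8219 -1.4543] w 0.13324817026240107
```

Request:
servo_tool:
  targets: "-0.011 -0.105 -0.033 15 10 -10 0;-0.011 -0.105 -0.033 20 12 -15 0;-0.011 -0.105 -0.033 20 12 -20 0;-0.011 -0.105 -0.033 20 12 -20 0;-0.011 -0.105 -0.033 20 12 -20 0;0 0 0 15 10 -10 0;0 0 0 0 0 0 0"

```text
time: 8.3
tool_pos: [0.5199, -0.1867, 0.219]
tcp_rot: [1.992, 1.862, -0.57]
wrist_force: [0.6, -0.1, -1.5]
width: 0.136
```

Run:
```python
from h import *
need(pre(.05),ROT)
```

```text
t 8.3 shift mm cur axes [67.0332 19.5418 -3.5473]
turn [-0.0145  0.0196  0.0064] shift in target axes [67.2109 19.1519 -1.9541]
pos [ 0.5199 -0.1867  0.219 ] x [ 0.0534  0.8544 -0.5168] y [ 0.9973 -0.0718 -0.0157] z [-0.0505 -0.5146 -0.856 ] q [-0.0327  0.0342  1.9367 -0.5719  1.2636  0.2379] F [ 0.6484 -0.1449 -1.5256] w 0.13627126133244516
```

Request:
servo_tool:
  targets: "-0.014 0.019 0.006 20 6 -1 0;0 0 0 22 7 -1 0;0 0 0 15 4 0 0;0 0 0 8 2 0 0;0 0 0 0 0 0 0"

```text
time: 8.72
tool_pos: [0.5367, -0.1273, 0.1755]
tcp_rot: [1.999, 1.881, -0.555]
wrist_force: [-0.2, 0.1, -1.2]
width: 0.135
```

Run:
```python
from h import *
need(pre(.05),ROT)
c=read_camera("side");crop(c["image"],210,110,320,210,6,"pics/s20.png")
t=read_camera("top");crop(t["image"],225,145,335,225,6,"pics/t20.png")
```

```text
t 8.7167 shift mm cur axes [-7.0042  6.3196 -9.4909]
turn [-0.0151 -0.0006  0.0135] shift in target axes [-6.9234  6.5558 -9.3895]
pos [ 0.5367 -0.1273  0.1755] x [ 0.0472  0.8651 -0.4993] y [ 0.9976 -0.0658 -0.0198] z [-0.05   -0.4972 -0.8662] q [ 0.0633  0.107   1.9361 -0.5477  1.2434  0.3423] F [-0.2478  0.0671 -1.239 ] w 0.1347918773805395
```

View pics/s20.png

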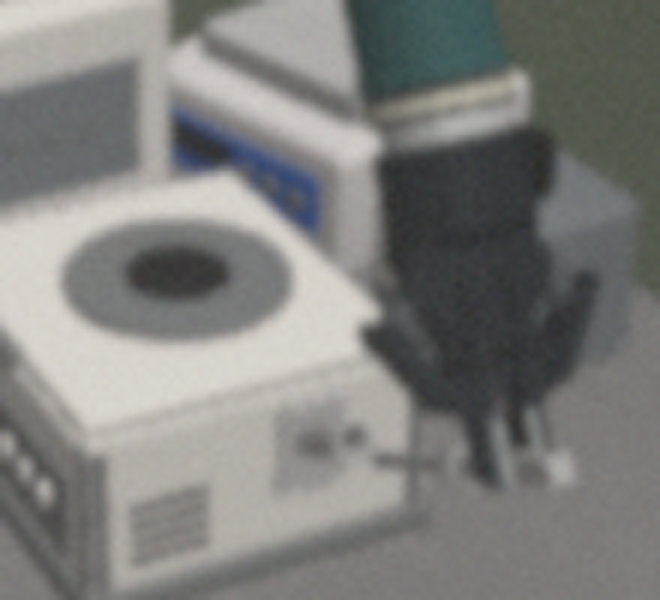

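View pics/t20.png

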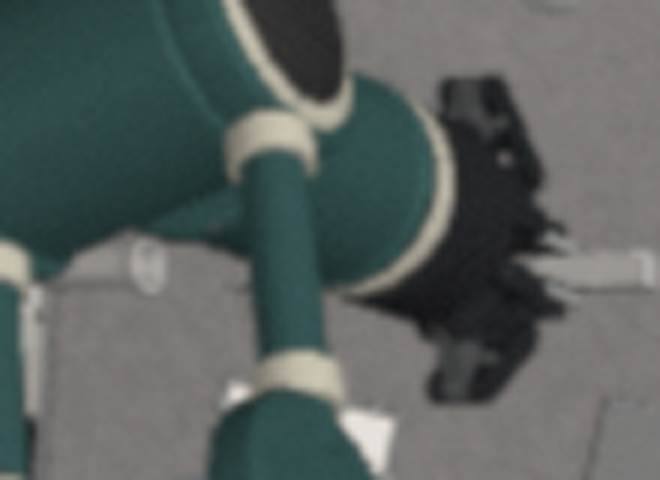

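Run:
```python
from h import *
c=read_camera("side");t=read_camera("top");s=bot.read_state();Rc=R.from_rotvec(s["tcp_rot"]);p=s["tool_pos"]
fs=lambda P:(proj(c,P)-[210,110]+.5)[0]*6-.5
ft=lambda P:(proj(t,P)-[225,145]+.5)[0]*6-.5
print("mouth",fs(MOUTH),ft(MOUTH),"seen (353,436) (150,265)")
for x,n in((.140,"tip"),(-.045,"end"),(.045,"collar")):
    A=p+Rc.apply([x,.001,-.038]);B=p+Rc.apply([x,.001,-.019])+[0,0,.019]
    print(n,A,B,"side",fs(A),fs(B),"top",ft(A),ft(B))
print(pre(.05),p)
```

```text
mouth [353.92   442.4474] [151.7627 257.1233] seen (353,436) (150,265)
tip [0.5477 0.011  0.1413] [0.5468 0.0015 0.1439] side [385.1589 460.7348] [393.9792 465.8701] top [250.8215 271.4267] [272.8787 272.3078]
end [ 0.5382 -0.149   0.2338] [ 0.5373 -0.1584  0.2364] side [568.0065 469.7545] [579.3116 475.6625] top [659.0887 256.1428] [684.179  257.0649]
collar [ 0.5428 -0.0712  0.1888] [ 0.5419 -0.0806  0.1914] side [473.1781 465.0765] [483.1567 470.5818] top [451.7063 263.9044] [475.2363 264.8065]
[ 0.5432 -0.129   0.1871] [ 0.5377 -0.1289  0.1784]
```

Request:
servo_tool:
  targets: "-0.015 0 0.013 -6 8 -9 0;0 0 0 0 0 0 0;0 0 0 0 0 0 0"

```text
time: 9.17
tool_pos: [0.5465, -0.1328, 0.192]
tcp_rot: [2.004, 1.854, -0.529]
wrist_force: [-0.0, -0.3, -0.9]
width: 0.133
```

```bash
cat > look.py <<'E'
from h import *
import sys
n=sys.argv[1]
TIP[:]=[.144,.001,-.038]
need(pre(.05),ROT)
c=read_camera("side");crop(c["image"],245,160,325,210,9,f"pics/s{n}.png")
t=read_camera("top");crop(t["image"],235,165,345,215,7,f"pics/t{n}.png")
s=bot.read_state();Rc=R.from_rotvec(s["tcp_rot"]);p=s["tool_pos"]
fs=lambda P:(proj(c,P)-[245,160]+.5)[0]*9-.5
ft=lambda P:(proj(t,P)-[235,165]+.5)[0]*7-.5
print("mouth",fs(MOUTH),ft(MOUTH))
for x,n in((.144,"tip"),(-.041,"end")):
    A=p+Rc.apply([x,.001,-.038]);print(n,A,fs(A),ft(A))
A=p+Rc.apply([.144,.001,-.038]);v=A-MOUTH;print("tip rel mouth: along,mx,up-normal mm",ROT.inv().apply(v)*1e3)
E
python3 look.py 21
```

```text
t 9.1667 shift mm cur axes [ 1.4676 -3.629   2.4493]
turn [ 0.005   0.0007 -0.0087] shift in target axes [ 1.4975 -3.6039  2.4681]
pos [ 0.5465 -0.1328  0.192 ] x [ 0.0693  0.8629 -0.5005] y [ 0.9971 -0.075   0.0087] z [-0.0301 -0.4997 -0.8657] q [ 0.0549  0.0953  1.9169 -0.5521  1.2473  0.3433] F [-0.0067 -0.2987 -0.8897] w 0.13315039153319483
mouth [216.13   213.9211] [107.1398 160.0605]
tip [0.5592 0.0105 0.1532] [291.3741 205.4298] [224.1115 141.3119]
end [ 0.5463 -0.1491  0.2458] [561.0072 216.4086] [704.9306 129.9347]
tip rel mouth: along,mx,up-normal mm [-51.5119   5.1875  -2.8308]
```

View pics/s21.png

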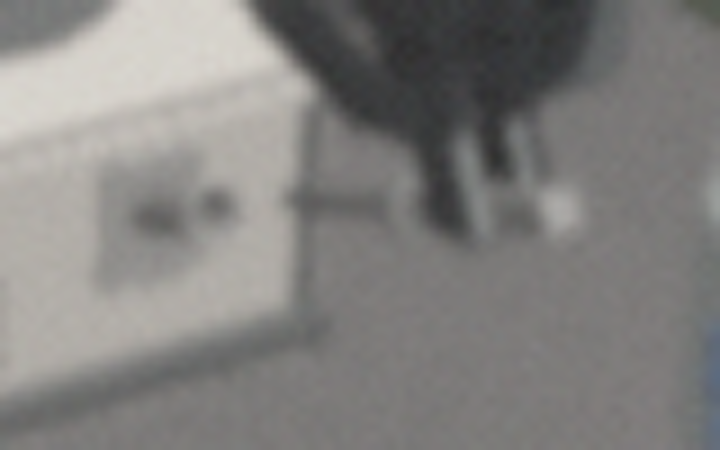

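View pics/t21.png

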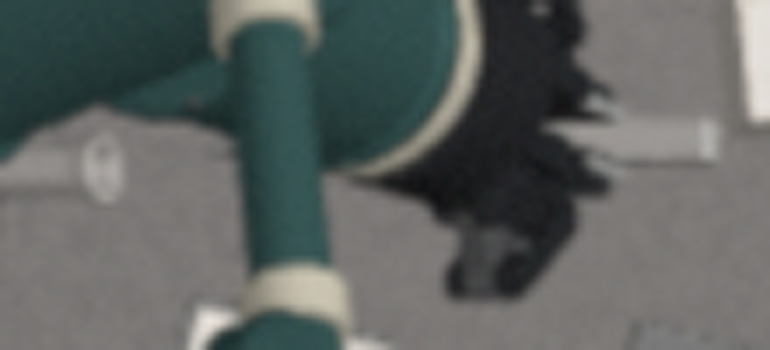

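Request:
servo_tool:
  targets: "0.005 0 -0.009 12 -5 2 0;0 0 0 15 0 0 0;0 0 0 5 0 0 0;0 0 0 0 0 0 0"

```text
time: 9.6
tool_pos: [0.5432, -0.1042, 0.1739]
tcp_rot: [2.001, 1.864, -0.535]
wrist_force: [-0.2, -0.1, -0.9]
width: 0.134
```

```bash
python3 look.py 22
```

```text
t 9.6 shift mm cur axes [-32.0533   1.7852   0.967 ]
turn [ 0.0008 -0.0002 -0.0012] shift in target axes [-32.0552   1.7472   0.9723]
pos [ 0.5432 -0.1042  0.1739] x [ 0.0618  0.8639 -0.4998] y [ 0.9975 -0.0706  0.0013] z [-0.0342 -0.4987 -0.8661] q [ 0.1053  0.1151  1.9303 -0.5462  1.2462  0.394 ] F [-0.1637 -0.1459 -0.9036] w 0.1336019487940529
mouth [216.13   213.9211] [107.1398 160.0605]
tip [0.5546 0.0384 0.1353] [235.5427 212.9089] [148.6081 161.6663]
end [ 0.5431 -0.1214  0.2279] [495.1464 223.8898] [614.9746 148.5514]
tip rel mouth: along,mx,up-normal mm [-18.7916  -1.2752  -1.0932]
```

View pics/s22.png

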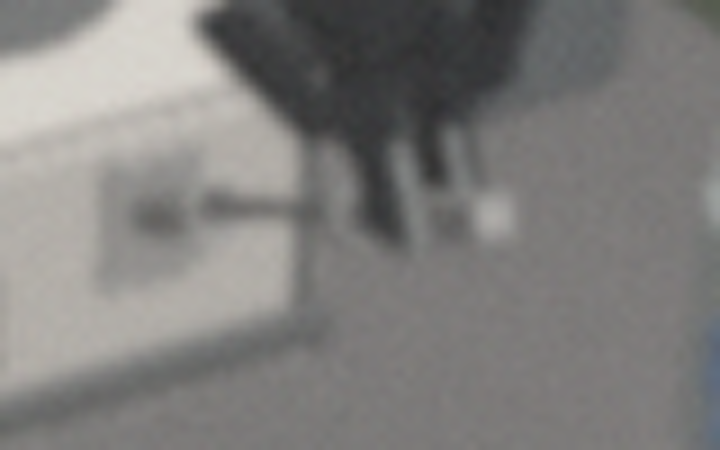

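View pics/t22.png

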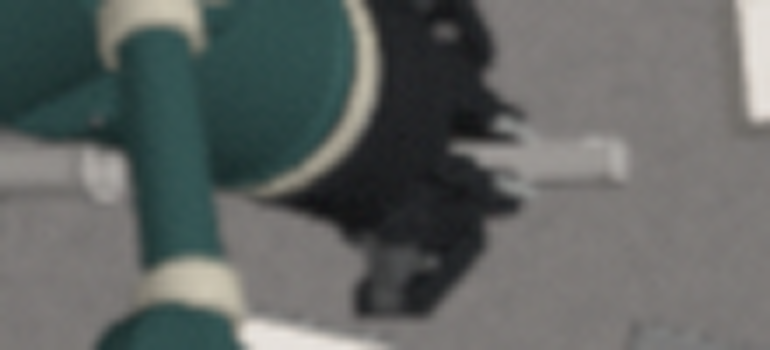

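Request:
servo_tool:
  targets: "0 0 0 8 1.5 1 0;0 0 0 8 0 0 0;0 0 0 8 0 0 0;0 0 0 8 0 0 0"

```text
time: 10.03
tool_pos: [0.5477, -0.0773, 0.1578]
tcp_rot: [2.002, 1.859, -0.533]
wrist_force: [-0.6, 0.6, -1.0]
width: 0.136
```

```bash
python3 look.py 23
```

```text
t 10.0333 shift mm cur axes [-63.6215  -0.6147   0.6216]
turn [ 0.0023  0.0008 -0.0045] shift in target axes [-63.6186  -0.9011   0.5697]
pos [ 0.5477 -0.0773  0.1578] x [ 0.0651  0.8632 -0.5007] y [ 0.9973 -0.0727  0.0043] z [-0.0327 -0.4997 -0.8656] q [ 0.1522  0.147   1.9268 -0.5428  1.2423  0.4508] F [-0.587   0.5545 -0.9728] w 0.13600008418268836
mouth [216.13   213.9211] [107.1398 160.0605]
tip [0.5586 0.0665 0.1178] [200.3513 212.5796] [ 74.3806 159.1525]
end [ 0.547  -0.0932  0.2104] [448.5233 223.1867] [526.2585 146.4459]
tip rel mouth: along,mx,up-normal mm [14.5166  0.7277 -0.0408]
```

View pics/s23.png

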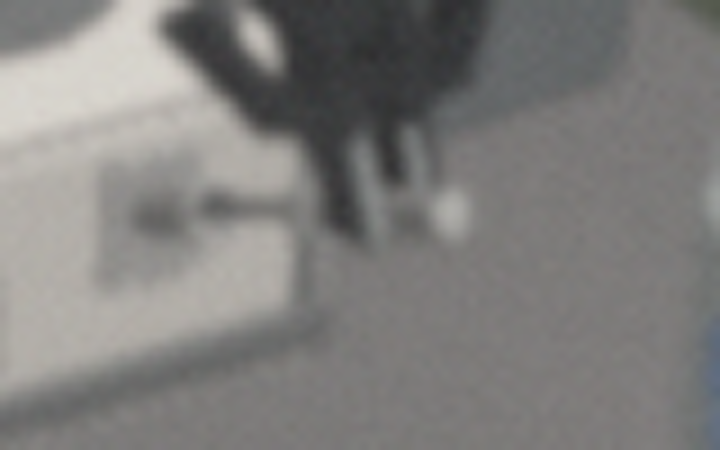

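View pics/t23.png

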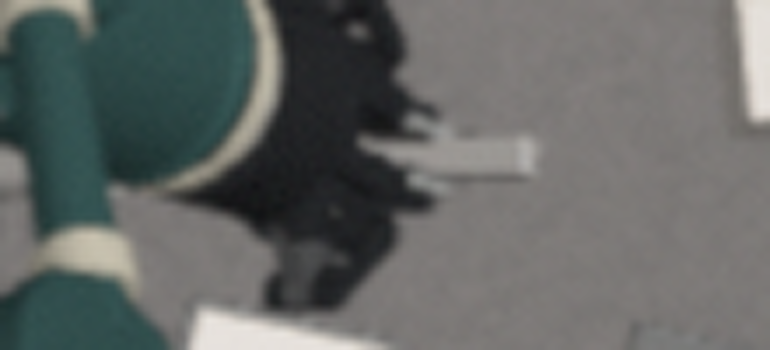

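The rod runs into the mouth ring at side crop (212,205) without side force. The tip is about 14 mm inside, so I'm continuing.

Request:
servo_tool:
  targets: "0 0 0 9 0 0 0;0 0 0 9 0 0 0;0 0 0 9 0 0 0"

```text
time: 10.38
tool_pos: [0.5493, -0.0528, 0.1434]
tcp_rot: [2.001, 1.859, -0.535]
wrist_force: [-0.1, -1.7, -0.9]
width: 0.134
```

```bash
python3 look.py 24
```

```text
t 10.3833 shift mm cur axes [-92.0519  -0.4058   0.5062]
turn [ 0.0017  0.0019 -0.0038] shift in target axes [-92.0505  -0.7579   0.3304]
pos [ 0.5493 -0.0528  0.1434] x [ 0.0643  0.8627 -0.5017] y [ 0.9974 -0.0724  0.0034] z [-0.0333 -0.5006 -0.8651] q [ 0.1942  0.175   1.9239 -0.538   1.2406  0.497 ] F [-0.0771 -1.6759 -0.8898] w 0.1342846103278709
mouth [216.13   213.9211] [107.1398 160.0605]
tip [0.5602 0.0911 0.1031] [166.622  212.1816] [ 11.2518 161.6989]
end [ 0.5486 -0.0686  0.1959] [405.6931 222.0058] [451.2927 148.9591]
tip rel mouth: along,mx,up-normal mm [43.1913  0.5563  0.3192]
```

Request:
servo_tool:
  targets: "0 0 -0.003 9 0 0 0;0 0 0 9 0 0 0;0 0 0 9 0 0 0"

```text
time: 10.73
tool_pos: [0.5513, -0.0279, 0.129]
tcp_rot: [1.998, 1.863, -0.535]
wrist_force: [0.2, -1.2, -1.9]
width: 0.131
```

```bash
python3 look.py 25
```

```text
t 10.7333 shift mm cur axes [-120.8619   -1.0435    0.6609]
turn [ 0.0024  0.002  -0.0003] shift in target axes [-120.8628   -1.0727    0.4202]
pos [ 0.5513 -0.0279  0.129 ] x [ 0.0608  0.8629 -0.5017] y [ 0.9976 -0.069   0.0022] z [-0.0327 -0.5007 -0.865 ] q [ 0.2354  0.2049  1.9176 -0.5318  1.2379  0.5385] F [ 0.2256 -1.1697 -1.9276] w 0.13078169866990744
mouth [216.13   213.9211] [107.1398 160.0605]
tip [0.5615 0.1161 0.0888] [133.2605 210.8745] [-51.2049 164.5075]
end [ 0.5507 -0.0436  0.1815] [365.0534 219.7478] [377.6834 150.2986]
tip rel mouth: along,mx,up-normal mm [71.9975  0.1958  0.2609]
```

View pics/s25.png

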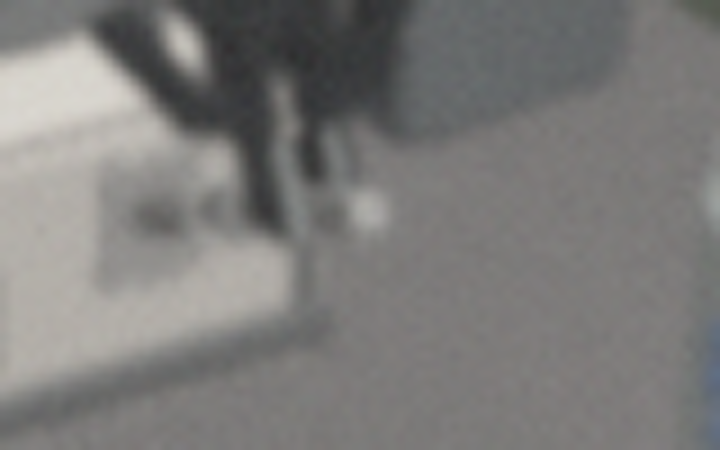

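Request:
servo_tool:
  targets: "0 0 0 9 0 0 0;0 0 0 7 0 0 0;0 0 0 3 0 0 0"

```text
time: 11.08
tool_pos: [0.5523, -0.0111, 0.1191]
tcp_rot: [1.994, 1.863, -0.539]
wrist_force: [-0.9, -11.2, 5.9]
width: 0.135
```

```bash
python3 look.py 26|egrep "shift|F|rel"
```

```text
t 11.0833 shift mm cur axes [-140.4114   -1.1311    1.0463]
turn [0.002  0.0055 0.0016] shift in target axes [-140.4166   -0.9089    0.2757]
pos [ 0.5523 -0.0111  0.1191] x [ 0.0588  0.8613 -0.5048] y [ 0.9977 -0.0676  0.0009] z [-0.0333 -0.5037 -0.8633] q [ 0.2645  0.2278  1.9115 -0.5295  1.238   0.5691] F [ -0.8557 -11.1845   5.8574] w 0.1346689572021836
tip rel mouth: along,mx,up-normal mm [90.5428  0.6114  0.3694]
```

View pics/s26.png

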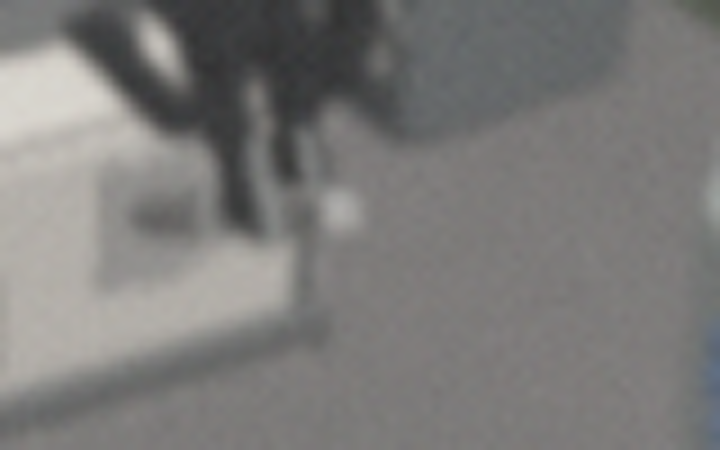

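Request:
servo_tool:
  targets: "0 0.005 0 4 0 0 0;0 0 0 3 0 0 0"

```text
time: 11.35
tool_pos: [0.5523, -0.0112, 0.1196]
tcp_rot: [1.99, 1.858, -0.548]
wrist_force: [-2.3, -7.9, 5.5]
width: 0.134
```

```bash
python3 look.py 27|egrep "shift|F|rel"
```

```text
t 11.35 shift mm cur axes [-140.0419   -1.0508    2.5291]
turn [0.0003 0.0138 0.0013] shift in target axes [-140.0648   -0.8637    0.592 ]
pos [ 0.5523 -0.0112  0.1196] x [ 0.0588  0.857  -0.5119] y [ 0.9976 -0.0687 -0.0004] z [-0.0355 -0.5107 -0.859 ] q [ 0.2682  0.2317  1.9091 -0.5352  1.2443  0.5751] F [-2.3443 -7.9207  5.5151] w 0.13364958719131892
tip rel mouth: along,mx,up-normal mm [90.6149  0.643   1.395 ]
```

View pics/s27.png

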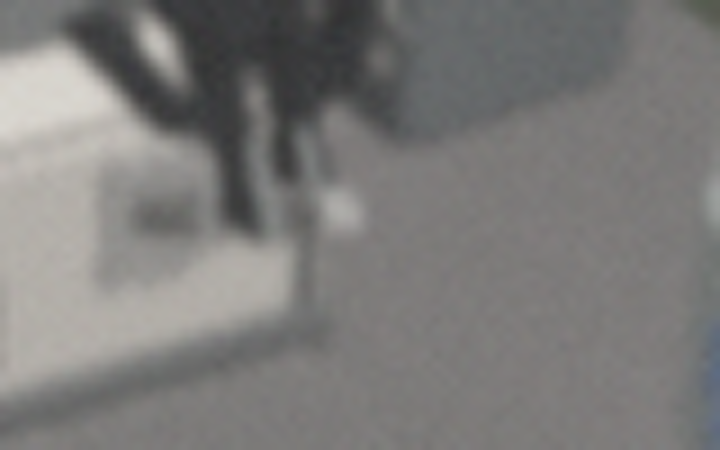

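View pics/t27.png

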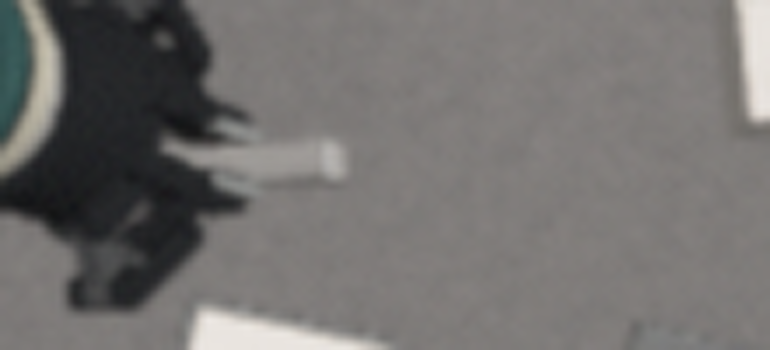

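Run:
```python
from h import *
c=read_camera("side");t=read_camera("top")
fs=lambda P:(proj(c,P)-[245,160]+.5)[0]*9-.5
ft=lambda P:(proj(t,P)-[235,165]+.5)[0]*7-.5
for b in(.086,.09,.094,.098): P=MOUTH-b*D; print(b,fs(P)+[1,-9],ft(P)+[-4,10])
s=bot.read_state();print(s["wrist_force"],s["torque"],s["width"])
```

```text
0.086 [327.4179 209.6371] [306.47   163.8623]
0.09 [332.8589 209.8698] [316.317  163.5623]
0.094 [338.3293 210.1037] [326.2002 163.2611]
0.098 [343.8294 210.3389] [336.1197 162.9588]
[-1.493  -8.7376  5.5911] [-1.3943  0.2989 -0.0801] 0.1361959856464364
```

Request:
servo_tool:
  targets: "0 0.014 0 5 0 1 0;0 0.005 0 6 0 0 0;0 0 0 6 0 0 0"

```text
time: 11.8
tool_pos: [0.5521, -0.0114, 0.12]
tcp_rot: [1.989, 1.849, -0.56]
wrist_force: [-2.8, -16.7, 10.7]
width: 0.131
```

```bash
python3 look.py 28|egrep "shift|F|rel|turn"
```

```text
t 11.8 shift mm cur axes [-139.6886   -0.3814    4.2059]
turn [-0.0036  0.0237 -0.0018] shift in target axes [-139.7481   -0.6413    0.8934]
pos [ 0.5521 -0.0114  0.12  ] x [ 0.0615  0.8517 -0.5204] y [ 0.9973 -0.0733 -0.0022] z [-0.04   -0.5188 -0.8539] q [ 0.2724  0.2374  1.9051 -0.5407  1.2532  0.5843] F [ -2.7627 -16.6551  10.6917] w 0.1309380334587621
tip rel mouth: along,mx,up-normal mm [90.6435  0.9688  2.6306]
```

View pics/s28.png

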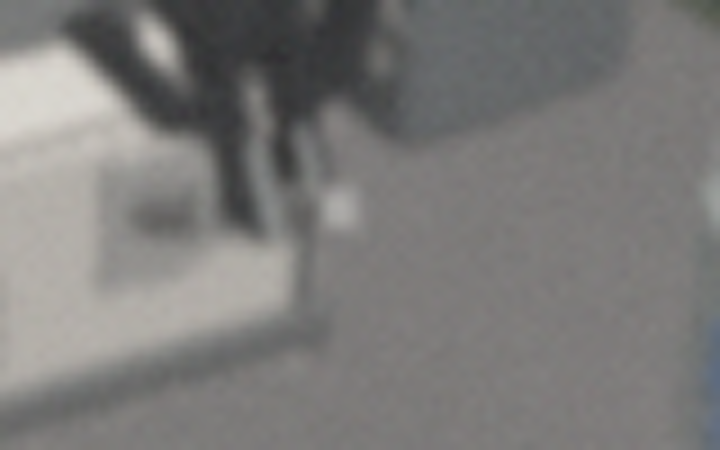

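View pics/t28.png

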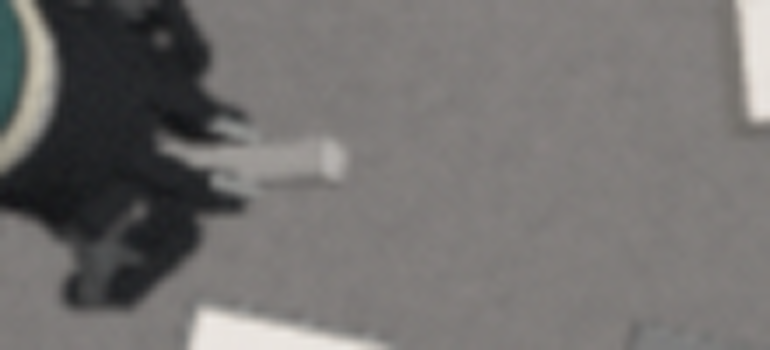

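Run:
```python
from h import *
a=np.mean([read_camera("side")["image"].astype(float) for _ in range(6)],0).astype(np.uint8)
im=cv2.resize(a[170:196,255:293,::-1],None,fx=20,fy=20,interpolation=cv2.INTER_CUBIC)
im=cv2.convertScaleAbs(im,alpha=1.6,beta=-100)
cv2.imwrite("pics/s29.png",im)
c=read_camera("side")
f=lambda P:((proj(c,P)-[255,170]+.5)[0]*20-.5+np.array([2,-20])).round()
print("mouth",f(MOUTH),"collar back seated",f(MOUTH-.008*D),"grip",f(MOUTH-.045*D),"end",f(MOUTH-.09*D),bot.read_state()["time"])
```

```text
mouth [283. 256.] collar back seated [305. 257.] grip [408. 261.] end [540. 267.] 12.25
```

View pics/s29.png

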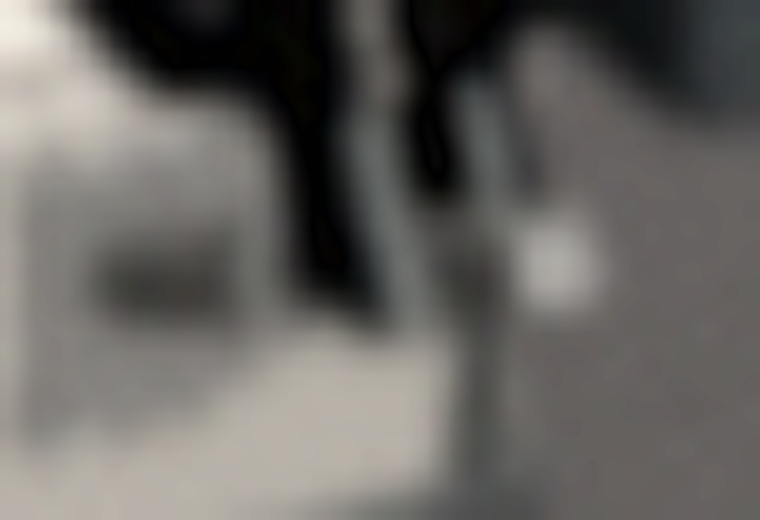

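Run:
```python
from h import *
import pickle
S=pickle.load(open("s0.pkl","rb"))
im=cv2.resize(S["side"]["image"][170:196,255:293,::-1],None,fx=20,fy=20,interpolation=cv2.INTER_CUBIC)
cv2.imwrite("pics/s30.png",cv2.convertScaleAbs(im,alpha=1.6,beta=-100))
im=cv2.resize(S["top"]["image"][178:202,230:262,::-1],None,fx=20,fy=20,interpolation=cv2.INTER_CUBIC)
cv2.imwrite("pics/t30.png",cv2.convertScaleAbs(im,alpha=1.6,beta=-100))
```

```text
(no output)
```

View pics/s30.png

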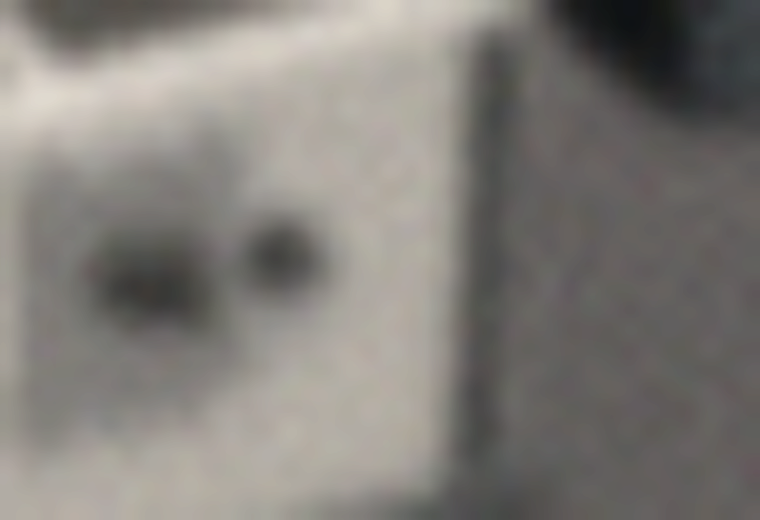

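View pics/t30.png

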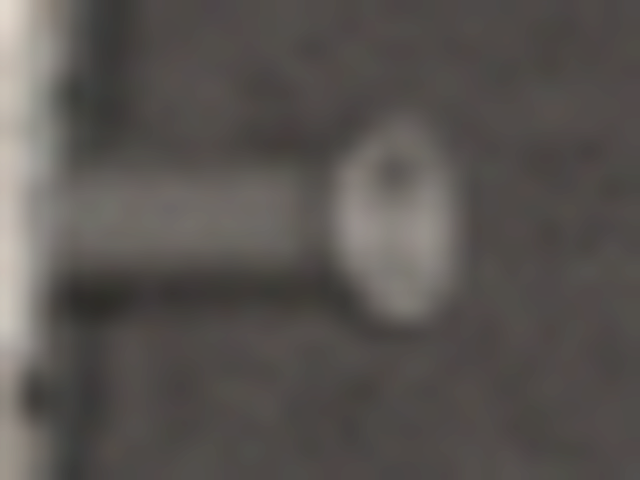

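The axial stop is firm, but the pitch has drifted 1.4° and the image estimates say 0–6 mm short. I'll back off a little, square up, and push again to see whether the stop repeats.

Request:
servo_tool:
  targets: "0 0.02 0 -8 0 3 0;0 0.005 0 -4 0 0 0;0 0 0 0 0 0 0"

```text
time: 12.5
tool_pos: [0.5516, -0.0245, 0.1247]
tcp_rot: [2.008, 1.862, -0.535]
wrist_force: [0.3, -0.5, -1.3]
width: 0.137
```

```bash
python3 look.py 31|egrep "shift|F|rel|turn|end"
```

```text
t 12.5 shift mm cur axes [-126.0474   -0.4978   -1.9382]
turn [-0.0032 -0.0028 -0.0046] shift in target axes [-126.0488   -1.0722   -1.5829]
pos [ 0.5516 -0.0245  0.1247] x [ 0.0653  0.865  -0.4975] y [ 0.9971 -0.0755 -0.0005] z [-0.038  -0.4961 -0.8674] q [ 0.2375  0.2133  1.9145 -0.5247  1.2365  0.5448] F [ 0.3323 -0.4838 -1.3402] w 0.13704777031818072
end [ 0.5513 -0.0405  0.1776] [360.3706 224.2623] [367.9505 150.4555]
tip rel mouth: along,mx,up-normal mm [76.7625  1.5624  1.3123]
```

Request:
servo_tool:
  targets: "-0.003 -0.003 -0.004 6 -1 -1.5 0;0 0 0 5 0 0 0;0 0 0 5 0 0 0;0 0 0 4 0 0 0"

```text
time: 12.93
tool_pos: [0.5516, -0.0113, 0.1197]
tcp_rot: [1.985, 1.856, -0.556]
wrist_force: [-2.2, -15.9, 11.2]
width: 0.135
```

```bash
python3 look.py 32|egrep "shift|F|rel|turn|end"
```

```text
t 12.9333 shift mm cur axes [-139.8597   -0.54      3.5583]
turn [-0.0004  0.0209  0.0029] shift in target axes [-139.9044   -0.1412    0.6342]
pos [ 0.5516 -0.0113  0.1197] x [ 0.057   0.8535 -0.518 ] y [ 0.9977 -0.0677 -0.0018] z [-0.0366 -0.5167 -0.8554] q [ 0.2719  0.2337  1.9091 -0.5403  1.2485  0.5794] F [ -2.1669 -15.8727  11.2473] w 0.13535298172971347
end [ 0.5516 -0.0267  0.1735] [337.5557 214.6658] [329.1259 151.7625]
tip rel mouth: along,mx,up-normal mm [90.6457 -0.2185  2.2776]
```

The stop repeats at the identical depth (90.65 by my scale, ~20 N purely axial, free before it). That is the collar on the mouth. Drawing it out.

Request:
servo_tool:
  targets: "0 0.02 0 -6 0 3 0;0 0 0 -10 0 0 0;0 0 0 -12 0 0 0;0 0 0 -12 0 0 0"

```text
time: 13.37
tool_pos: [0.5486, -0.0459, 0.1357]
tcp_rot: [1.994, 1.875, -0.54]
wrist_force: [0.9, 0.8, -1.4]
width: 0.129
```

```bash
python3 look.py 33|egrep "shift|F|rel|turn|end"
```

```text
t 13.3667 shift mm cur axes [-101.8034   -0.567    -2.8134]
turn [-0.0014  0.0001  0.0091] shift in target axes [-101.804     0.3608   -2.8261]
pos [ 0.5486 -0.0459  0.1357] x [ 0.0515  0.8644 -0.5001] y [ 0.998  -0.0628 -0.0058] z [-0.0364 -0.4988 -0.866 ] q [ 0.2046  0.1863  1.9253 -0.5343  1.2362  0.4981] F [ 0.9406  0.757  -1.437 ] w 0.12913477962482964
end [ 0.5493 -0.0634  0.1904] [397.1829 227.4586] [435.2493 149.7257]
tip rel mouth: along,mx,up-normal mm [50.4007 -0.6231  2.289 ]
```

Request:
servo_tool:
  targets: "0 0 0.009 -14 0 -2.5 0;0 0 0 -16 0 0 0;0 0 0 -18 0 0 0;0 0 0 -20 0 0 0;0 0 0 -20 0 0 0;0 0 0 -20 0 0 0"

```text
time: 13.97
tool_pos: [0.5407, -0.1414, 0.1943]
tcp_rot: [2.002, 1.866, -0.537]
wrist_force: [0.3, 0.6, 0.1]
width: 0.134
```

```bash
python3 look.py 34|egrep "shift|F|rel|turn|end"
python3 - <<'E'
from h import *
# level target: rod along world dir ex, tip over card at z .12
C=np.array([.456,-.010,.12])
x=np.array([MY[0],MY[1],0]); rot=tool(x,[0,0,-1]); TIP=[.142,.001,-.038]
need(C-rot.apply(TIP),rot); print(C-rot.apply(TIP))
E
```

```text
t 13.9667 shift mm cur axes [10.445   1.5971  0.0405]
turn [-0.0022 -0.0012  0.0006] shift in target axes [10.4459  1.5911  0.0312]
pos [ 0.5407 -0.1414  0.1943] x [ 0.06    0.8646 -0.4989] y [ 0.9975 -0.0706 -0.0022] z [-0.0371 -0.4975 -0.8666] q [ 0.0383  0.0854  1.9224 -0.5498  1.2495  0.3167] F [0.3306 0.642  0.0712] w 0.13352929139851788
end [ 0.5414 -0.1593  0.2498] [570.0296 226.0651] [738.1147 142.0745]
tip rel mouth: along,mx,up-normal mm [-62.6539   0.0785  -1.2243]
t 14.0667 shift mm cur axes [ 43.359  -95.9837 106.8807]
turn [ 0.001   0.5233 -0.0037] shift in target axes [-15.5442 -95.8133 114.4314]
pos [ 0.5417 -0.1428  0.1964] x [ 0.0643  0.8638 -0.4997] y [ 0.9973 -0.0732  0.0019] z [-0.0349 -0.4985 -0.8662] q [ 0.0365  0.0839  1.9203 -0.5511  1.2497  0.3181] F [ 0.0677  0.7207 -1.8433] w 0.13828297635830283
[ 0.4451 -0.1516  0.082 ]
```

Request:
servo_tool:
  targets: "0 0.105 0 -10 -15 0 0;0 0.105 0 -5 -20 0 0;0 0.105 0 0 -20 5 0;0 0.105 0 0 -20 10 0;0 0.104 0 0 -15 15 0;0 0 0 0 0 0 0"

```text
time: 14.57
tool_pos: [0.4514, -0.1499, 0.174]
tcp_rot: [-2.284, -2.143, -0.038]
wrist_force: [-1.4, -0.6, -2.1]
width: 0.136
```

```bash
cat > look2.py <<'E'
from h import *
import sys
n=sys.argv[1]
C=np.array([.456,-.010,.12]); rot=tool(MY,[0,0,-1]); T=[.142,.001,-.038]
need(C-rot.apply(T),rot)
c=read_camera("side");crop(c["image"],220,140,330,270,4.5,f"pics/s{n}.png")
t=read_camera("top");crop(t["image"],240,170,350,260,7,f"pics/t{n}.png")
s=bot.read_state();Rc=R.from_rotvec(s["tcp_rot"]);p=s["tool_pos"];A=p+Rc.apply(T)
f=lambda c,P,o,k:((proj(c,P)-o+.5)[0]*k-.5).round()
print("tip",A,f(c,A,[220,140],4.5),f(t,A,[240,170],7),"card",f(c,[.456,-.01,.004],[220,140],4.5),f(t,[.456,-.01,.004],[240,170],7))
E
python3 look2.py 35
```

```text
t 14.5667 shift mm cur axes [-4.2975 -7.1671 91.8202]
turn [ 0.0099 -0.0238  0.0062] shift in target axes [-2.15   -6.2406 91.9632]
pos [ 0.4514 -0.1499  0.174 ] x [0.0636 0.9977 0.0238] y [ 0.9979 -0.0639  0.0099] z [ 0.0114  0.0231 -0.9997] q [-0.3933 -0.1016  2.0505  0.0277  1.1911 -0.3398] F [-1.3731 -0.6069 -2.1267] w 0.13568345903058743
tip [ 0.464  -0.0078  0.2168] [162. 168.] [253. 351.] card [149. 415.] [234. 407.]
```

View pics/s35.png

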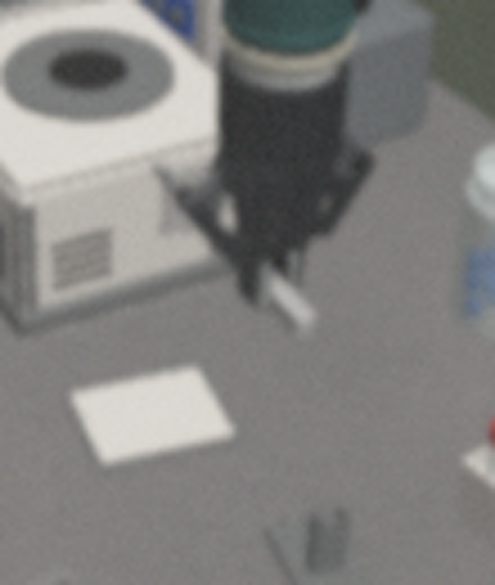

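View pics/t35.png

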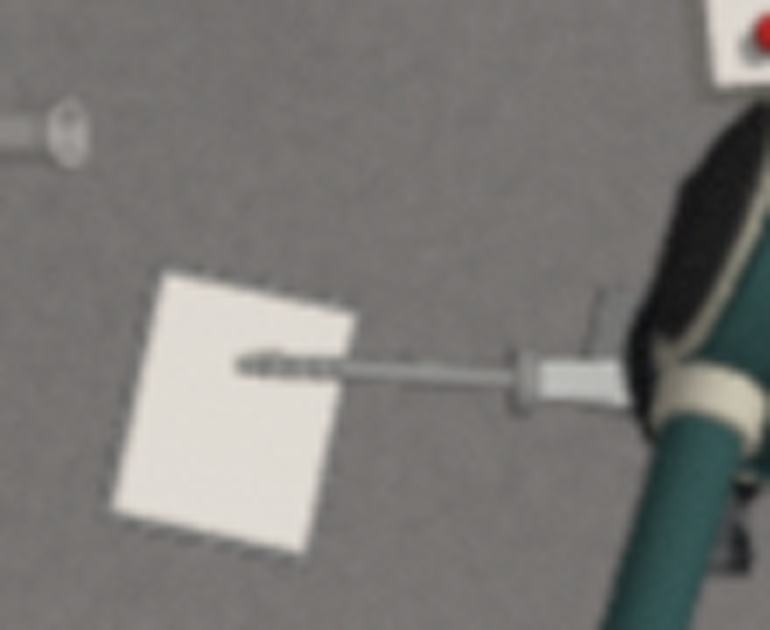

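Request:
servo_tool:
  targets: "0.01 -0.024 0.006 -5 -6 20 0;0 0 0 0 0 30 0;0 0 0 0 0 25 0;0 0 0 0 0 12 0;0 0 0 0 0 0 0"

```text
time: 15.08
tool_pos: [0.4571, -0.1509, 0.0907]
tcp_rot: [2.274, 2.139, -0.001]
wrist_force: [-0.3, 0.5, -0.6]
width: 0.134
```

```bash
sed -i 's/T=\[.142/T=[.145/' look2.py; python3 look2.py 36
python3 - <<'E'
from h import *
t=read_camera("top");c=read_camera("side")
print(((proj(t,[.456,-.01,.12])-[240,170]+.5)[0]*7),((proj(c,[.456,-.01,.12])-[220,140]+.5)[0]*4.5))
E
```

```text
t 15.0833 shift mm cur axes [ -4.2856 -12.0868   8.5999]
turn [0.0136 0.0138 0.009 ] shift in target axes [ -4.5132 -11.9296   8.7023]
pos [ 0.4571 -0.1509  0.0907] x [ 0.0611  0.998  -0.0139] y [ 0.9981 -0.0609  0.0135] z [ 0.0127 -0.0147 -0.9998] q [-0.3634 -0.0159  2.1346 -0.0109  1.0059 -0.2967] F [-0.283   0.477  -0.6115] w 0.13362348270002403
tip [ 0.4678 -0.0063  0.129 ] [163. 270.] [237. 358.] card [149. 415.] [234. 407.]
[247.0413 391.1425] [151.8797 288.8121]
```

View pics/s36.png

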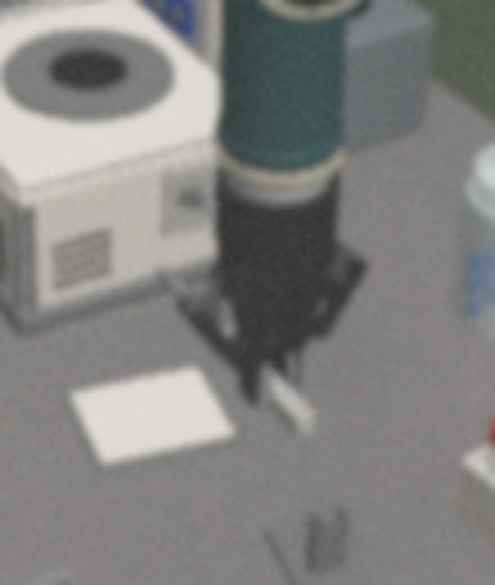

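View pics/t36.png

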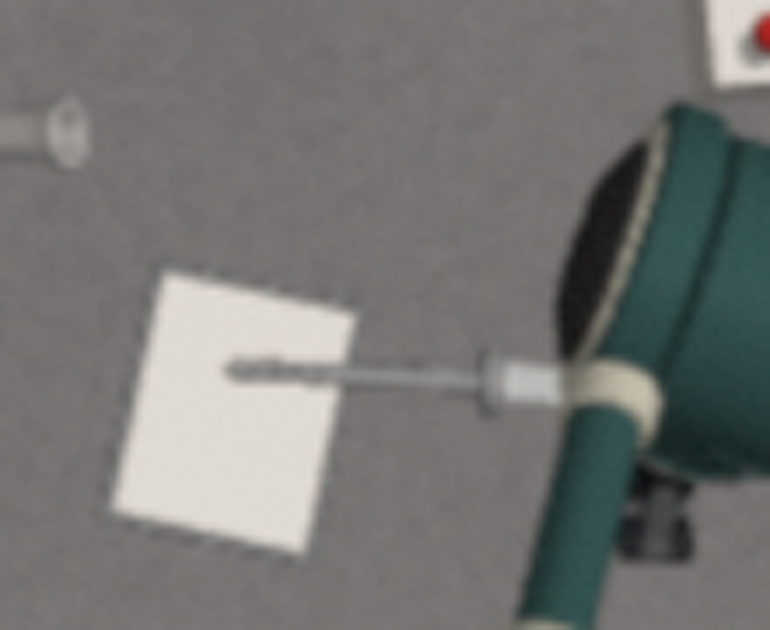

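Request:
servo_tool:
  targets: "0.013 0.013 0.008 -6 -11 8 0;0 0 0 0 0 0 0;0 0 0 0 0 0 0"

```text
time: 15.53
tool_pos: [0.451, -0.159, 0.0897]
tcp_rot: [2.288, 2.136, 0.009]
wrist_force: [-0.1, -0.7, -1.3]
width: 0.138
```

```bash
python3 look2.py 37
```

```text
t 15.5333 shift mm cur axes [ 4.0737 -6.4943  7.6242]
turn [0.0125 0.0039 0.0016] shift in target axes [ 4.0338 -6.405   7.7203]
pos [ 0.451  -0.159   0.0897] x [ 0.0684  0.9977 -0.0039] y [ 0.9976 -0.0683  0.0125] z [ 0.0122 -0.0047 -0.9999] q [-0.3914 -0.0184  2.139   0.0003  1.008  -0.3231] F [-0.1086 -0.7002 -1.3175] w 0.13753704454326585
tip [ 0.461  -0.0141  0.1268] [161. 281.] [258. 376.] card [149. 415.] [234. 407.]
```

View pics/t37.png

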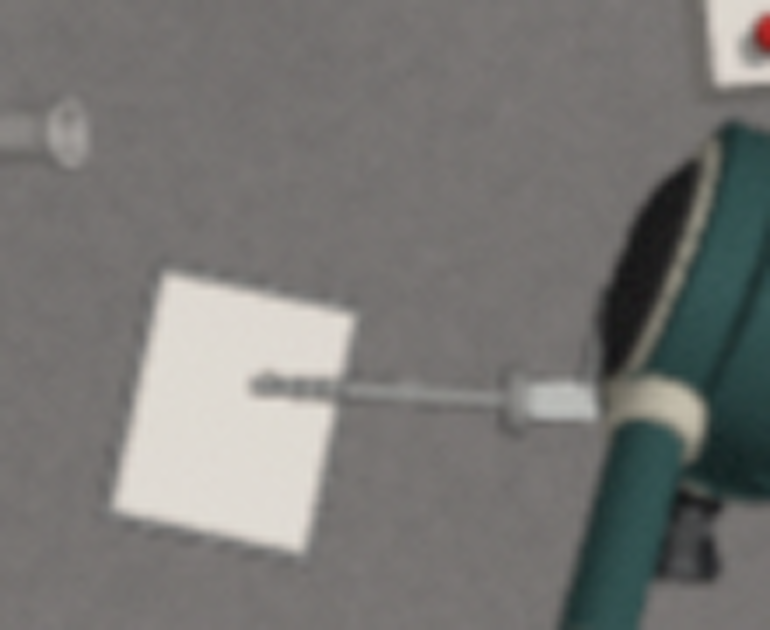

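View pics/s37.png

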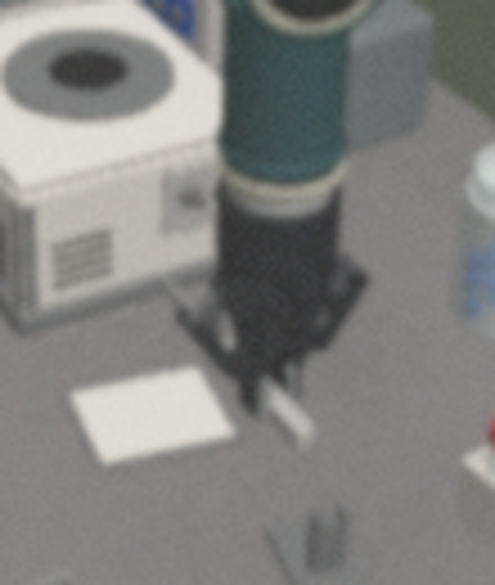

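Request:
servo_tool:
  targets: "0.012 0.004 0 1 -4 7 0;0 0 0 0 0 3 0;0 0 0 0 0 0 0"

```text
time: 15.88
tool_pos: [0.4468, -0.1583, 0.0794]
tcp_rot: [2.297, 2.142, 0.0]
wrist_force: [-0.4, -0.3, -0.5]
width: 0.134
```

```bash
python3 look2.py 38
python3 - <<'E'
from h import *
ims=[read_camera("side") for _ in range(5)];c=ims[0];a=np.mean([i["image"].astype(float) for i in ims],0).astype(np.uint8)
im=cv2.resize(a[190:245,245:300,::-1],None,fx=10,fy=10,interpolation=cv2.INTER_CUBIC)
cv2.imwrite("pics/s39.png",cv2.convertScaleAbs(im,alpha=1.5,beta=-60))
s=bot.read_state();Rc=R.from_rotvec(s["tcp_rot"])
for x in(.145,.14,.045,-.041,-.045):
    P=s["tool_pos"]+Rc.apply([x,.001,-.038]);print(x,P,((proj(c,P)-[245,190]+.5)[0]*10).round())
E
```

```text
t 15.8833 shift mm cur axes [ 3.5906 -2.2226 -2.5663]
turn [ 0.0004 -0.      0.0003] shift in target axes [ 3.5899 -2.2247 -2.5654]
pos [ 0.4468 -0.1583  0.0794] x [0.0696 0.9976 0.    ] y [ 0.9976 -0.0696  0.0004] z [ 0.0004 -0.     -1.    ] q [-0.3932 -0.0045  2.1466  0.0002  0.999  -0.3236] F [-0.4109 -0.3227 -0.4538] w 0.13363069583081977
tip [ 0.4579 -0.0136  0.1176] [156. 293.] [256. 386.] card [149. 415.] [234. 407.]
0.145 [ 0.4583 -0.0138  0.1182] [100. 150.]
0.14 [ 0.458  -0.0187  0.1182] [108. 159.]
0.045 [ 0.4514 -0.1135  0.1182] [260. 330.]
-0.041 [ 0.4455 -0.1993  0.1182] [413. 502.]
-0.045 [ 0.4452 -0.2033  0.1182] [421. 511.]
```

View pics/s39.png

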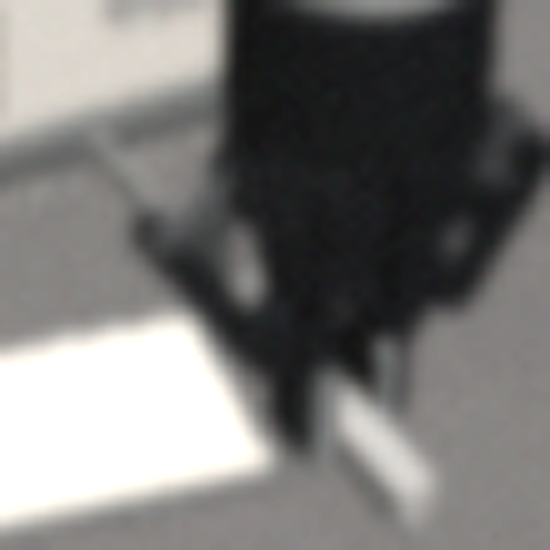

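View pics/t38.png

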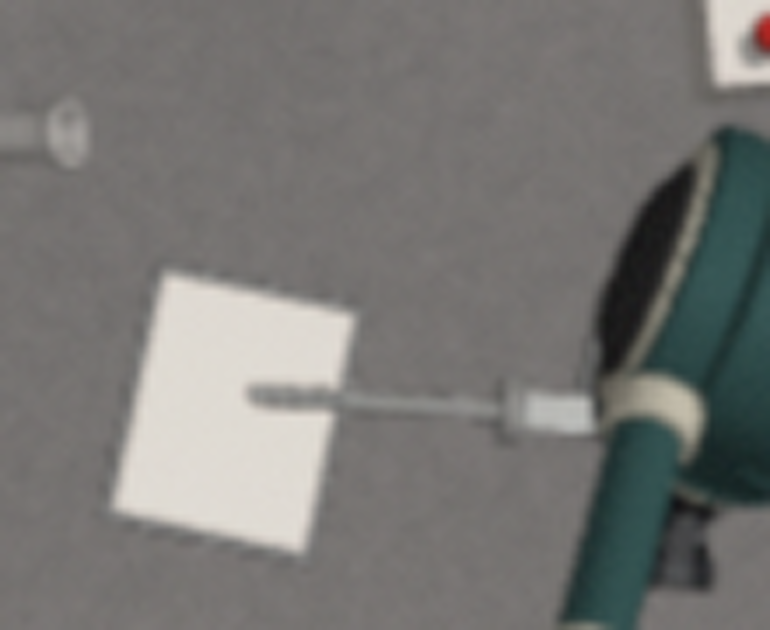

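Run:
```python
from h import *
t=read_camera("top");c=read_camera("side")
tp=(240+247.5/7-.5,170+395.5/7-.5); sp=(245+95.5/10-.5,190+140.5/10-.5)
print("tip",tri(t,tp,c,sp))
im=c["image"];cv2.imwrite("pics/s40.png",im[:,:,::-1]);cv2.imwrite("pics/t40.png",t["image"][:,:,::-1])
m=(t["image"][205:252,252:295].min(2)>150)
s=bot.read_state();print(s["joint_vel"].round(3),s["wrist_force"],s["width"],s["time"],s["tool_pos"])
```

```text
tip (array([ 0.456 , -0.0111,  0.121 ]), np.float64(0.003881073935217433))
[ 0.    -0.     0.001  0.002  0.     0.001] [ 1.3071 -0.8588 -0.5376] 0.13142515860089046 16.3333 [ 0.4473 -0.1584  0.0802]
```

View pics/s40.png

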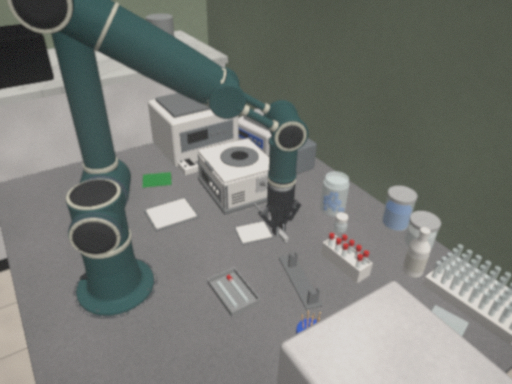

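View pics/t40.png

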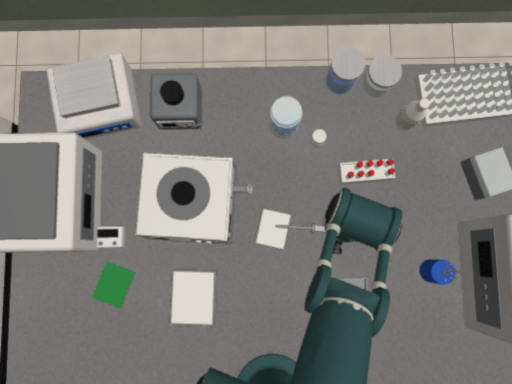

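The final check has the tip at (0.456, -0.011, 0.121), with the card middle at about (0.456, -0.010). The lid is shut, and the jar (286,113) and pot (319,136) are where they were. Re-measured, the tip sits 147.5 mm ahead of the TCP. That puts the stop about 94 mm deep, which agrees with the 95 mm to the collar.

```bash
python3 -c "
from workcell import finish_job
print(finish_job())"
```

```text
the job is handed in; nothing more can be done
None
```

I shut the lid, pushed the gauge rod down the tube to its stop, drew it out, and handed in with it held level over the small white card, at about 16 s of the 61 s.

**Final checks**
- **Rod tip:** it measured (0.456, -0.011, 0.121) m, with the card's middle at about (0.456, -0.010). The two camera rays missed each other by about 4 mm.
- **Stillness and level:** joint speeds were about zero and wrist force about 1.5 N. The tool was level to under 0.1°, and the rod looked level in the pictures to about 0.6°.
- **Lid and bystanders:** the lid looked shut in both views, and the jar and pot were at the same pixels as at the start.

**What disagreed or came close**
- **Height reading:** the fingertips appeared about 20–28 mm short of the reported tool point. I worked from forces and pictures instead.
- **Lid press:** my last push peaked at about 91 N at the wrist, more than needed. It was below the 120 N wrist limit, and only the fingertips touched the lid. Whether the 40 N limit on arm and gripper-body contact also covers fingertips I could not tell.
- **Collar seating:** the gripper hid the collar, so I could not see it touch. It stopped twice at the same depth under about 20 N along the rod. My pictures at that moment read 0–8 mm short; re-measured on the drawn-out rod, the depth came to about 94 of 95 mm.

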